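# Clamp an onyx candle holder in the ratchet bench clamp and keep it gripped

## Robot

A 6-joint arm with a two-finger parallel gripper is mounted at the origin on the work surface. World frame = base frame: x ahead of the robot, y to its left, z up, the work surface at z = 0. Lengths are in m, angles in rad, forces in N, time in s.
With the tool pointing down it reaches from about 0.35 to 0.775 m from the base axis. Payload 7.3 kg.
Tool frame: the origin (TCP) lies on the centre line of the jaws, within the pads' length; the fingertips stand robot.nose_length ahead of it and the grasp point (between the pads) is the TCP (robot.nose_length is the distance from the TCP to the fingertips, in m); z points along the fingers, y is the direction in which the jaws open and shut (so a half turn about z gives the same grasp; the last joint's range is limited). The gripper opens to 92 mm and grips with 3 to 60 N. Pads are 19 mm wide; open, the fingers measure 130 mm over their backs; the gripper's body (75 mm by 190 mm) begins 47 mm behind the grasp point.
Start: joints at [1.143, 0.342, 1.524, -0, 1.275, -0.146], TCP at [0.146, 0.504, 0.246] pointing down, gripper open.
Joint ranges: [-2.53, 2.53], [-0.77, 2.02], [0.04, 2.7], [-1, 4.14], [0.28, 2.66], [-3.11, 3.11]. Speed limits (rad/s): [2.57, 2.57, 3.14, 3.14, 3.14, 3.14].

## Interface

Orientations are given as [roll, pitch, yaw] about the fixed x, y, z axes, in that order (R = Rz(yaw) Ry(pitch) Rx(roll)).
In Python, from cell import robot, read_camera gives the robot as it stands.
- The arm moves only by the shell command python3 -m crank 'ROWS' [FORCE]. ROWS is JSON, a list of rows, each a list of 7 numbers: the shift along the tool's x, y, z in cm, then the turn, a rotation vector about the tool's x, y, z in degrees, then the opening, from 0 (shut) to 1 (fully open). In form: [[tx, ty, tz, wx, wy, wz, jaw], ...]. A call has 1 to 5 rows; each row is the pose to reach, as a shift and turn from the pose commanded when the call began, along the tool's axes at that moment; what a row does not reach only later rows make up. A row lasts 1/8 s, in which the tool goes at most 62.5 mm and 10.7 degrees, less where a joint would pass 70% of its speed; a pose out of reach is approached as far as the arm can. A call with a gripper value outside its range is refused whole. The fingers move at their own pace and stop on an object; FORCE is the grip in N (left out, the last holds). Time passes only in rows, so rows that repeat a pose let the fingers close. It gives the time, the measured TCP pose, the force and the opening at its end, in the units of the state.
- robot.observe(): the state, without advancing time (a new reading comes with each control period).
- read_camera(name): name is "scene" or "top" or "wrist"; returns a dict with "frame" (420x560x3 uint8, red, green, blue), "intrinsics" (3x3 intrinsics, pixels), "R" (3x3) and "t" (3): a world point X has camera coordinates R X + t. Camera axes: x right, y down, z forward; pixel columns grow to the right and rows downward; lengths in m; the calibration is good to about 2 mm. A picture is of the moment at which its call begins. There is no depth.
- robot.hand_in(): hands the job in, once; it reports no verdict.
The state is a dict: "time": time; "qpos": joint angles; "qvel": joint speeds; "joint_efforts": joint torques, N m; "tool_pos": TCP position; "tool_rot": TCP orientation; "contact_force": force on the tool from outside, world axes, zero at the start; "torque": the same for the moment, N m; "opening": finger opening in m.
Only numpy, scipy, OpenCV 4.12 (cv2) and the standard library are available. Lean on these libraries where they do the work, as an engineer would, in place of code of your own. Each camera call takes 0.05 s, during which the arm holds its last target.

## Task

Lift the square onyx candle holder out of the carton, stand it upright on the bed of the bench clamp, square, centred and close up against the fixed jaw, and let go of it. Then pump the clamp's trigger lever towards the rear grip, never pushing the jaw itself, until the rubber pad meets the holder, and squeeze on until the sprung pad is pushed in about half its travel; onyx chips, so never press it in all the way. Finish while still holding the trigger squeezed so that the holder stays gripped, and leave the other things where they are.

Things in the scene. Friction and masses are not known exactly. Their poses are not given: they have to be found in the camera images.
- clamp: Grey bench clamp, fixed; bed plate 64 mm wide, 10 thick, x=-325 to +35. Origin on the bench top under the fixed jaw's clamping face, mid-width. x: the way the moving jaw closes; z up. Along -x from the fixed jaw: free bed, pad, moving jaw (26 long, top 76 high), toothed bar, trigger lever (pivot x=-215, z=75, between side plates 88 high), fixed black upright rear grip (x=-291 to -317, 118 high).
- fixed_jaw: Fixed steel jaw at the clamp's front end, 26 mm thick, 46 wide, its top 76 mm above the bench. Origin at the foot of its clamping face on top of the bed (10 mm above the bench); axes as the clamp's; the work stands at its -x side.
- jaw_head: Head of the moving jaw with the sprung pad it carries. Its origin coincides with the clamp's origin when jaw is 0; axes as the clamp's.
- jaw (a joint): Advance of the moving jaw and its toothed bar, m: 0 = fully back, at most 0.078; starts at 0 to 0.022. The pad's free face is 0.090 - jaw from the fixed jaw's face. A weak 5 N brake alone holds the bar: with the trigger let go the grip slackens to 5 N or less. Teeth 7 mm apart.
- pad (a joint): How far the sprung pad is pushed back into the jaw, m: 0 = free (fully out), 0.014 = fully in. About 2 N per mm, so half in (0.007) grips with about 14 N.
- pad_face: Black rubber pad, 40 mm wide, 40 high, 6 thick, in front of the moving jaw. Its origin is not on it; use point pad_center.
- pad_center (a point): Centre of the pad's front face, 45 mm above the bench; axes as the clamp's.
- lever (a joint): Swing of the trigger, rad: 0 = released (leaning 0.34 rad towards the jaws), 0.68 = fully squeezed (leaning 0.34 rad towards the rear grip). Spring-returned. Once the pawl has caught a tooth, 0.1 rad pushes the jaw 3.5 mm; letting it back leaves the jaw where it is. A full stroke gains 14 or 21 mm (2 or 3 teeth), so several are needed.
- trigger: The trigger lever: a dark steel arm, 22 mm wide and 10 thick, with a black round crossbar on top. Origin at the pivot; y along the pivot and the crossbar; z along the arm up to the crossbar.
- trigger_bar (a point): Centre of the trigger's crossbar (22 mm diameter, 34 long along the clamp's y), 80 mm from the pivot, 150 to 155 mm above the bench. Swings about the pivot towards the clamp's -x when squeezed. Takes about 2 N idle, 5 N moving the free jaw, 10 N with the pad half in. Can be pinched by its two ends from above, or pushed from the jaw side.
- holder: Square pale-green onyx candle holder, 38 x 38 x 60 mm, about 0.24 kg, with a round brass socket ring (26 mm, 5 mm high) on top. Origin at the centre of its underside, z up, x and y square to its sides. Starts upright in one of the carton's two compartments, turned anyhow up to 0.35 rad against the carton.
- carton: White open carton fixed on the bench, 140 (x) x 280 (y) x 45 mm high, walls 4 mm, floor 5 mm, a divider across its middle (y=0). Compartment centres at y=-70 and y=+70 mm. Origin at the centre of its underside.
- bowl: Small cream onyx bowl, 72 mm across and 34 high, in the carton's other compartment. Leave alone.
- vase: Onyx vase, 148 mm high, beyond the clamp. Leave alone.
- goblet: Onyx goblet, 88 mm high, beyond the clamp. Leave alone.
- mortar: Onyx mortar, 84 mm across and 70 high. Leave alone.
- jar: Wax jar, 60 mm high. Leave alone.
- brush: Brush lying on the bench to the right of the clamp. Leave alone.
Not all that is in view belongs to the job. Leave any purple look-alike of the holder alone.

How it is judged:
By the outcome, as a careful person would: the job done as asked, in the order asked, and still so for the second after the job is handed in, while the arm keeps its last pose, push and grip.
It also fails if it takes over 67 s, if anything falls off the work surface, if the arm or the gripper's body presses on something with over 40 N, if the wrist force passes 120 N, or if a joint passes its speed limit or range.

## Working session

There is one attempt and no reset: what is moved stays moved. The work goes in short steps, Python scripts to look and compute and a shell command to move; the robot and the scene stay as the last step left them, time stands still between calls to the robot, and variables do not carry over. Pictures are saved under pics/ and viewed, and the job is handed in when it is done.

```bash
ls; mkdir -p pics
python3 - <<'E'
from cell import robot, read_camera
import cv2
print(robot.observe(), robot.nose_length)
for n in ("scene","top","wrist"):
    c=read_camera(n); cv2.imwrite(f"pics/{n}0.png",c["frame"][:,:,::-1])
    print(n,c["intrinsics"].tolist(),c["R"].round(4).tolist(),c["t"].round(4).tolist())
E
```

```text
pics
{'time': 0.0, 'qpos': array([ 1.14303024e+00,  3.42723770e-01,  1.52500271e+00,  5.63868438e-05,
        1.27540576e+00, -1.46031534e-01]), 'qvel': array([ 0.0002943 , -0.00051752,  0.00055374, -0.00020925,  0.00150143,
        0.00219002]), 'joint_efforts': array([ 2.17047855e-04, -4.31227076e+01, -2.44225448e+01,  7.19799497e-02,
        5.55974082e-02, -1.50286869e-04]), 'tool_pos': array([0.14578463, 0.50396586, 0.24504939]), 'tool_rot': array([-3.14007730e+00, -2.77375863e-04,  2.85984143e+00]), 'contact_force': array([-0.05335135,  0.38115656,  0.33018267]), 'torque': array([-0.01093239,  0.00085167,  0.00061649]), 'opening': 0.09126948512611875} 0.019
scene [[459.5904036129824, 0.0, 278.2528662434637], [0.0, 459.5904036129824, 210.27708533452102], [0.0, 0.0, 1.0]] [[0.2507, 0.9679, -0.0172], [0.7484, -0.2051, -0.6308], [-0.614, 0.1453, -0.7758]] [-0.174, -0.3832, 1.5664]
top [[392.64842441199784, 0.0, 279.8777158539563], [0.0, 392.64842441199784, 206.1474920179632], [0.0, 0.0, 1.0]] [[0.0098, -0.9999, 0.004], [-0.9919, -0.0102, -0.1269], [0.1269, -0.0027, -0.9919]] [0.0143, 0.6225, 1.1748]
wrist [[299.9323606229734, 0.0, 279.54118543484196], [0.0, 299.9323606229734, 206.51549350293286], [0.0, 0.0, 1.0]] [[0.2782, 0.9605, -0.0014], [0.9174, -0.2653, 0.2968], [0.2847, -0.0839, -0.9549]] [-0.5239, -0.0372, 0.3925]
```

View pics/scene0.png

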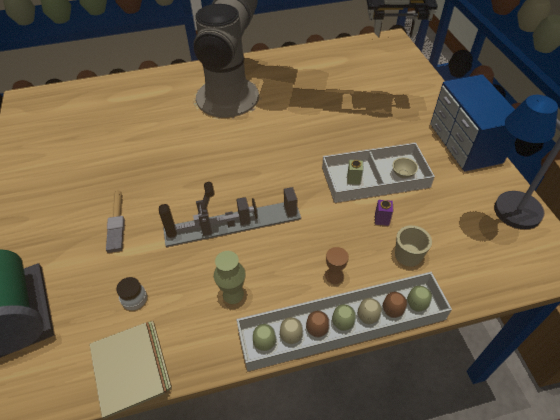

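View pics/top0.png

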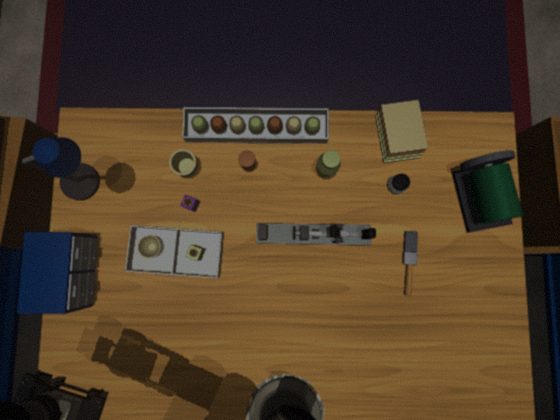

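View pics/wrist0.png

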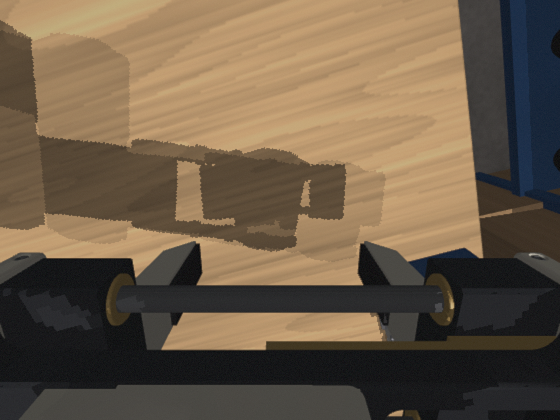

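The green holder with the brass ring stands in the carton at scene (355,172) / top (195,252). The purple look-alike is outside the carton at scene (384,212) / top (190,203). The clamp runs from about top (257,233), its fixed jaw end, to (375,233), the rear grip. I'll enlarge these to confirm.

Run:
```python
import cv2,numpy as np
t=cv2.imread("pics/top0.png"); s=cv2.imread("pics/scene0.png")
a=cv2.resize(t[190:290,115:235],None,fx=5,fy=5,interpolation=cv2.INTER_CUBIC)
cv2.imwrite("pics/c1.png",cv2.convertScaleAbs(a,alpha=1.5))
a=cv2.resize(t[210:260,245:385],None,fx=5.5,fy=5.5,interpolation=cv2.INTER_CUBIC)
b=cv2.resize(s[170:250,150:310],None,fx=4.8,fy=4.8,interpolation=cv2.INTER_CUBIC)
w=770
a=cv2.convertScaleAbs(a,alpha=1.8);cv2.imwrite("pics/c2.png",a);cv2.imwrite("pics/c3.png",b)
```

```text
(no output)
```

View pics/c1.png

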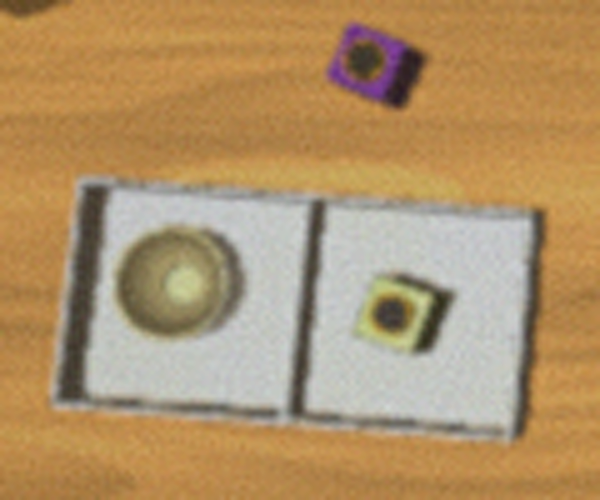

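View pics/c2.png

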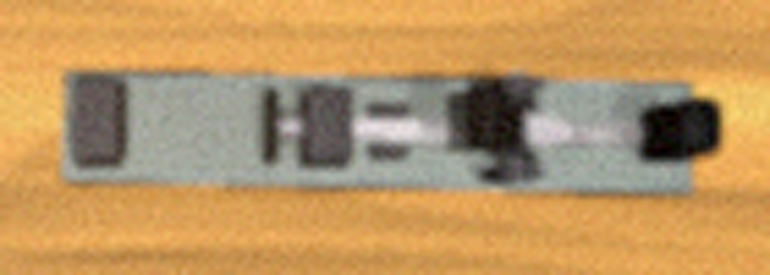

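View pics/c3.png

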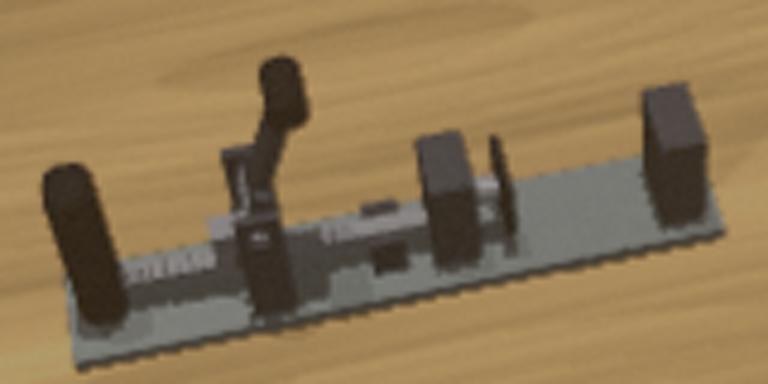

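The crops confirm it. The holder is the green block with the brass ring in the carton's right compartment, and the bowl is in the left one. Next are coarse positions by ray casting.

```bash
cat > h.py <<'E'
import numpy as np, cv2
from cell import robot, read_camera
from scipy.spatial.transform import Rotation as Ro
def ray(c,p,z):
    d=c["R"].T@np.linalg.inv(c["intrinsics"])@np.array([p[0],p[1],1.]); o=-c["R"].T@c["t"]
    return o+d*(z-o[2])/d[2]
def proj(c,X):
    v=c["intrinsics"]@(c["R"]@np.asarray(X,float)+c["t"]); return v[:2]/v[2]
def totool(target,yaw=None):
    "delta (cm) in tool axes, and turn about tool z (deg) for tool-y axis aligned with world angle yaw"
    s=robot.observe(); R=Ro.from_euler('xyz',s["tool_rot"]).as_matrix()
    d=R.T@(np.array(target)-s["tool_pos"])*100
    print("pos",s["tool_pos"].round(4),"rot",np.degrees(s["tool_rot"]).round(2),"d cm",d.round(2))
    if yaw is not None:
        y=np.arctan2(R[1,1],R[0,1]); e=(yaw-y+np.pi/2)%np.pi-np.pi/2
        print("turn about tool z deg",round(-np.degrees(e),2),"now tool-y angle",round(np.degrees(y),2))
E
python3 - <<'E'
from h import *
t=read_camera("top")
for q in [(65,75),(62,180),(690,85),(692,190)]:
    print("bed",ray(t,(q[0]/5.5+245,q[1]/5.5+210),.01).round(4))
for q in [(388,273),(437,292),(408,353),(353,335)]:
    print("hold",ray(t,(q[0]/5+115,q[1]/5+190),.065).round(4))
for q in [(82,180),(543,210),(517,437),(52,406)]:
    print("carton",ray(t,(q[0]/5+115,q[1]/5+190),.045).round(4))
totool([0,0,0],0)
E
```

```text
bed [0.5699 0.0925 0.01  ]
bed [0.5099 0.0932 0.01  ]
bed [ 0.5677 -0.2656  0.01  ]
bed [ 0.5078 -0.2656  0.01  ]
hold [0.5006 0.2802 0.065 ]
hold [0.4896 0.2506 0.065 ]
hold [0.4534 0.2665 0.065 ]
hold [0.4637 0.2996 0.065 ]
carton [0.5559 0.4735 0.045 ]
carton [0.5404 0.1915 0.045 ]
carton [0.4038 0.2033 0.045 ]
carton [0.4195 0.4837 0.045 ]
pos [0.1459 0.5041 0.2453] rot [-1.7995e+02 -1.0000e-02  1.6385e+02] d cm [-1.000e-02 -5.246e+01  2.458e+01]
turn about tool z deg 73.85 now tool-y angle 73.85
```

Run:
```python
from h import *
totool([0.477,0.274,0.22],np.radians(-22))
```

```text
pos [0.1459 0.5041 0.2453] rot [-1.7995e+02 -1.0000e-02  1.6385e+02] d cm [-38.2  -12.89   2.54]
turn about tool z deg -84.15 now tool-y angle 73.85
```

```bash
python3 -m crank '[[-4,-1,0,0,0,10,1],[-9,-3,0.5,0,0,20,1],[-14,-5,1,0,0,30,1],[-19,-7,1.5,0,0,40,1],[-24,-8,2,0,0,50,0.7]]'
python3 - <<'E'
from h import *
totool([0.477,0.274,0.22],np.radians(-22))
print(robot.observe()["qpos"].round(2))
E
```

```text
time: 0.82
tool_pos: [0.3553, 0.3593, 0.2257]
tool_rot: [-3.142, -0.0, 1.981]
contact_force: [-0.2, 0.8, 0.9]
opening: 0.0859
pos [0.3553 0.3593 0.2257] rot [-179.99   -0.    113.51] d cm [-12.68   7.76   0.56]
turn about tool z deg 45.51 now tool-y angle 23.51
[0.64 0.32 1.61 0.   1.21 0.23]
```

```bash
python3 -m crank '[[-4,2.5,0.2,0,0,10,0.7],[-8,5,0.4,0,0,20,0.7],[-12.7,7.8,0.6,0,0,30,0.7],[-12.7,7.8,0.6,0,0,40,0.7],[-12.7,7.8,0.6,0,0,45.5,0.7]]';python3 -m crank '[[0,0,0,0,0,0,0.7],[0,0,0,0,0,0,0.7]]'
python3 - <<'E'
from h import *
c=read_camera("wrist"); cv2.imwrite("pics/w1.png",c["frame"][:,:,::-1])
totool([0.477,0.274,0.22],np.radians(-22))
E
```

```text
time: 1.45
tool_pos: [0.4774, 0.2753, 0.2192]
tool_rot: [-3.141, 0.001, 1.187]
contact_force: [-0.2, 0.7, -0.5]
opening: 0.0644
time: 1.7
tool_pos: [0.4768, 0.2762, 0.2197]
tool_rot: [-3.142, 0.0, 1.195]
contact_force: [0.7, 0.1, -1.0]
opening: 0.0644
pos [0.4768 0.2763 0.2197] rot [-180.     -0.     68.47] d cm [-0.2   0.1  -0.03]
turn about tool z deg 0.47 now tool-y angle -21.53
```

View pics/w1.png

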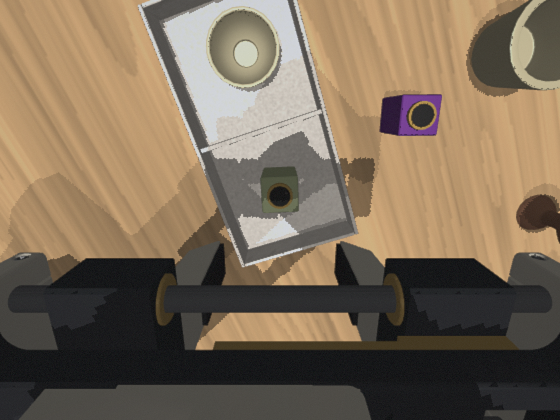

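Wrist view: the holder is at (280,190), nearly square to the tool, with the purple block outside the carton at (411,115). I'll measure the top face by its colour mask.

Run:
```python
import cv2
a=cv2.imread("pics/w1.png")[155:225,245:315]
cv2.imwrite("pics/w1c.png",cv2.convertScaleAbs(cv2.resize(a,None,fx=8,fy=8,interpolation=cv2.INTER_NEAREST),alpha=2))
```

```text
(no output)
```

View pics/w1c.png

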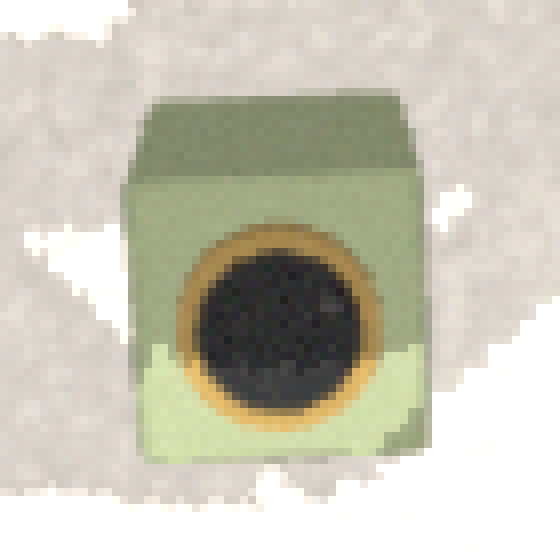

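Run:
```python
from h import *
c=read_camera("wrist")
P=np.array([ray(c,(245+q[0]/8-.5,155+q[1]/8-.5),.065) for q in [(125,183),(420,168),(430,454),(145,463)]])
print(P.round(4),[np.linalg.norm(P[i]-P[i-1]).round(4) for i in range(4)])
m=P.mean(0); print(m)
for a,b in((0,1),(3,2),(1,2),(0,3)):
    d=P[b]-P[a]; print(np.degrees(np.arctan2(d[1],d[0])))
rc=ray(c,(245+280/8-.5,155+326/8-.5),.07);print("ring",rc)
d=P[1]-P[0]+P[2]-P[3]; totool([m[0],m[1],.048],np.arctan2(d[1],d[0]))
```

```text
[[0.4655 0.3011 0.065 ]
 [0.5005 0.2894 0.065 ]
 [0.4885 0.2538 0.065 ]
 [0.4538 0.2662 0.065 ]] [np.float64(0.0369), np.float64(0.0368), np.float64(0.0376), np.float64(0.0369)]
[0.47706986 0.27759704 0.065     ]
-18.594139953793984
-19.648029444269532
-108.5844065058228
-108.62213441080527
ring [0.47725029 0.27806678 0.07      ]
pos [0.4768 0.2763 0.2197] rot [-180.     -0.     68.45] d cm [ 0.13 -0.02 17.17]
turn about tool z deg -2.43 now tool-y angle -21.55
```

```bash
python3 -m crank '[[0.13,0,5,0,0,-2.5,0.7],[0.13,0,10,0,0,-2.5,0.7],[0.13,0,14,0,0,-2.5,0.7],[0.13,0,17,0,0,-2.5,0.7],[0.13,0,17.2,0,0,-2.5,0.7]]' 25;python3 -m crank '[[0,0,0,0,0,0,0.7],[0,0,0,0,0,0,0.35],[0,0,0,0,0,0,0.3],[0,0,0,0,0,0,0.3],[0,0,0,0,0,0,0.3]]'
```

```text
time: 2.42
tool_pos: [0.4761, 0.2769, 0.0459]
tool_rot: [-3.138, 0.003, 1.238]
contact_force: [0.2, 0.3, 1.1]
opening: 0.0643
time: 3.05
tool_pos: [0.4777, 0.2774, 0.0483]
tool_rot: [3.141, -0.001, 1.237]
contact_force: [-1.0, 0.1, 4.6]
opening: 0.0376
```

```bash
python3 -m crank '[[0,0,-2,0,0,0,0.3],[0,0,-5,0,0,0,0.3],[0,0,-9,0,0,0,0.3],[0,0,-13,0,0,0,0.3],[0,0,-13,0,0,0,0.3]]'
python3 - <<'E'
from h import *
print(robot.observe()["opening"])
c=read_camera("wrist"); cv2.imwrite("pics/w2.png",c["frame"][:,:,::-1])
t=read_camera("scene"); f=t["frame"][:,:,::-1]
cv2.imwrite("pics/s2.png",cv2.resize(f[100:250,150:450],None,fx=2.6,fy=2.6,interpolation=cv2.INTER_CUBIC))
# clamp pose in top & scene
E
```

```text
time: 3.68
tool_pos: [0.4788, 0.2779, 0.1804]
tool_rot: [3.137, -0.004, 1.237]
contact_force: [0.3, 0.2, -3.1]
opening: 0.0382
0.038187309941795124
```

View pics/s2.png

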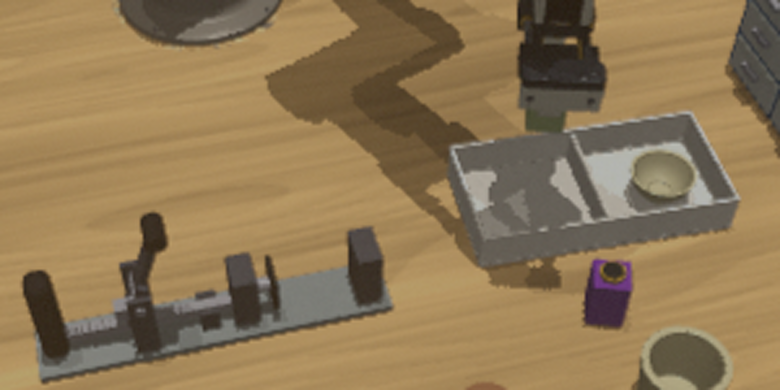

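View pics/w2.png

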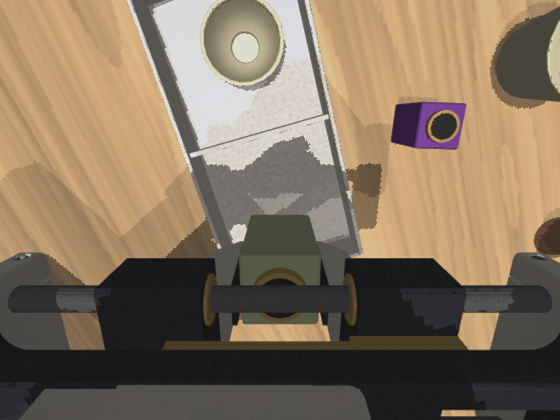

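Run:
```python
from h import *
totool([0.54,-0.01,0.27],np.radians(-.3))
```

```text
pos [0.4768 0.2771 0.1768] rot [-1.7994e+02  5.0000e-02  7.0850e+01] d cm [-25.05  15.37  -9.32]
turn about tool z deg -18.85 now tool-y angle -19.15
```

```bash
python3 -m crank '[[0,0,-5,0,0,-3,0.3],[-4,2.5,-9,0,0,-8,0.3],[-9,5.5,-9.3,0,0,-14,0.3],[-14,8.6,-9.3,0,0,-18,0.3],[-19,11.6,-9.3,0,0,-18.8,0.3]]';python3 -m crank '[[-3.8,1,0,0,0,0,0.3],[-7,2,0,0,0,0,0.3],[-7,2,0,0,0,0,0.3]]'
python3 - <<'E'
from h import *
totool([0.54,-0.01,0.27],np.radians(-.3))
c=read_camera("wrist"); cv2.imwrite("pics/w3.png",c["frame"][:,:,::-1])
print(robot.observe()["opening"])
E
```

```text
time: 4.4
tool_pos: [0.5241, 0.0581, 0.2685]
tool_rot: [-3.138, -0.0, 1.566]
contact_force: [0.3, -0.2, -3.2]
opening: 0.0378
time: 4.78
tool_pos: [0.544, -0.0125, 0.268]
tool_rot: [-3.137, -0.0, 1.561]
contact_force: [-0.1, 1.0, -4.2]
opening: 0.0377
pos [ 0.544  -0.0125  0.268 ] rot [-1.7975e+02 -2.0000e-02  8.9460e+01] d cm [ 0.25 -0.4  -0.19]
turn about tool z deg -0.24 now tool-y angle -0.54
0.03819367848454585
```

View pics/w3.png

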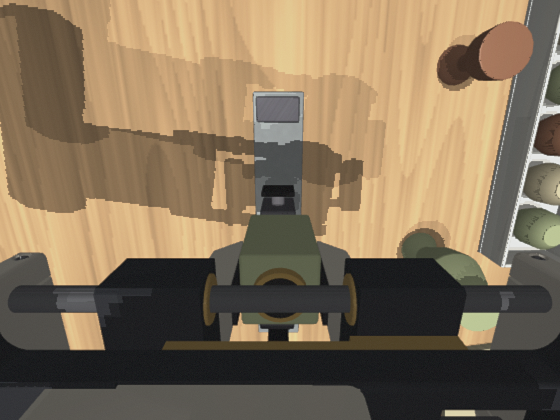

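Run:
```python
import cv2
a=cv2.imread("pics/w3.png")[85:215,235:325]
cv2.imwrite("pics/w3c.png",cv2.convertScaleAbs(cv2.resize(a,None,fx=6,fy=4.6*6/4.6,interpolation=cv2.INTER_NEAREST)[:600],alpha=1.8))
a=cv2.imread("pics/w3.png")[85:215,235:325]
cv2.imwrite("pics/w3c.png",cv2.convertScaleAbs(cv2.resize(a,None,fx=4.6,fy=4.6,interpolation=cv2.INTER_NEAREST),alpha=1.8))
```

```text
(no output)
```

View pics/w3c.png

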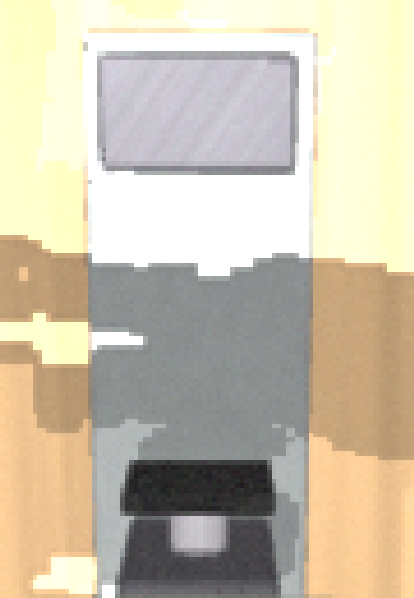

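Run:
```python
from h import *
c=read_camera("wrist")
f=lambda q,z: ray(c,(235+q[0]/4.6-.5,85+q[1]/4.6-.5),z)
J=np.array([f(q,.076) for q in [(97,52),(298,51),(298,171),(99,173)]]);print("jaw",J.round(4))
print("ctr",J.mean(0).round(4), [np.linalg.norm(J[i]-J[i-1]).round(4) for i in range(4)])
B=np.array([f(q,.010) for q in [(86,34),(315,34),(308,585),(93,580)]]);print("bed",B.round(4))
P=np.array([f(q,.065) for q in [(128,461),(270,460)]]);print("pad top",P.round(4))
t=read_camera("top")
# bed edges from colour-ish: coarse earlier; vase top
print("vase",ray(t,(330,158),.148).round(3))
# held holder ring
cv2.imwrite("pics/w3d.png",cv2.convertScaleAbs(cv2.resize(c["frame"][205:335,225:335,::-1],None,fx=4.6,fy=4.6,interpolation=cv2.INTER_NEAREST),alpha=1.8))
```

```text
jaw [[0.5183 0.0869 0.076 ]
 [0.5638 0.0867 0.076 ]
 [0.5641 0.0606 0.076 ]
 [0.518  0.0605 0.076 ]]
ctr [0.5411 0.0737 0.076 ] [np.float64(0.0264), np.float64(0.0455), np.float64(0.0261), np.float64(0.0462)]
bed [[ 0.5103  0.095   0.01  ]
 [ 0.5722  0.0945  0.01  ]
 [ 0.5724 -0.0622  0.01  ]
 [ 0.5071 -0.0601  0.01  ]]
pad top [[ 0.5222 -0.0105  0.065 ]
 [ 0.5584 -0.0105  0.065 ]]
vase [ 0.749 -0.121  0.148]
```

View pics/w3d.png

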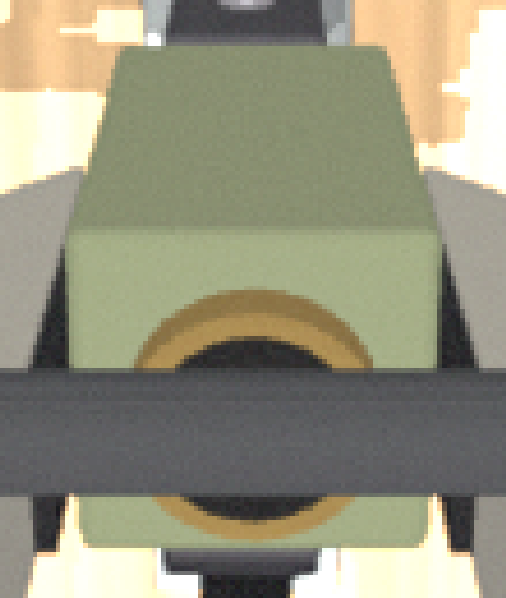

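Run:
```python
from h import *
c=read_camera("wrist")
s=robot.observe(); p=s["tool_pos"]; 
f=lambda q,z: ray(c,(225+q[0]/4.6-.5,205+q[1]/4.6-.5),z)
for q,dz in [((68,231),.017),((440,231),.017),((84,547),.017),((424,547),.017),((122,46),-.043),((386,46),-.043)]:
    print((f(q,p[2]+dz)-p).round(4))
print(p)
totool([0.541,0.0606-.024,0.15],np.radians(-.4))
```

```text
[-0.0185  0.0191  0.017 ]
[0.0179 0.019  0.017 ]
[-0.0185 -0.0177  0.017 ]
[ 0.0175 -0.0179  0.017 ]
[-0.0189  0.0179 -0.043 ]
[ 0.018   0.0177 -0.043 ]
[ 0.54373345 -0.00942634  0.26962148]
pos [ 0.5437 -0.0094  0.2696] rot [-1.7987e+02 -4.0000e-02  8.9700e+01] d cm [ 4.59 -0.27 11.97]
turn about tool z deg 0.1 now tool-y angle -0.3
```

```bash
python3 -m crank '[[4.6,-0.3,3,0,0,0,0.3],[4.6,-0.3,8,0,0,0,0.3],[4.6,-0.3,12,0,0,0,0.3],[4.6,-0.3,12,0,0,0,0.3]]'
python3 - <<'E'
from h import *
totool([0.541,0.0606-.024,0.057],np.radians(-.4))
c=read_camera("wrist"); cv2.imwrite("pics/w4.png",c["frame"][:,:,::-1])
print(robot.observe()["opening"])
E
```

```text
time: 5.48
tool_pos: [0.5392, 0.0369, 0.148]
tool_rot: [-3.134, -0.001, 1.566]
contact_force: [0.4, -0.3, -1.6]
opening: 0.0376
pos [0.5392 0.0369 0.148 ] rot [-1.7958e+02 -4.0000e-02  8.9750e+01] d cm [-0.04  0.25  9.1 ]
turn about tool z deg 0.15 now tool-y angle -0.25
0.03801990970508887
```

View pics/w4.png

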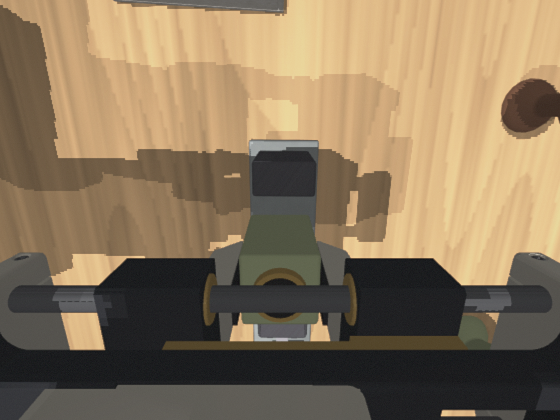

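```bash
python3 -m crank '[[0,0,0,0,0,0,0.3],[0,0,0,0,0,0,0.3]]'
python3 - <<'E'
from h import *
c=read_camera("wrist"); f=c["frame"]
cv2.imwrite("pics/w5.png",cv2.convertScaleAbs(cv2.resize(f[130:260,225:345,::-1],None,fx=4.6,fy=4.6,interpolation=cv2.INTER_NEAREST),alpha=2.4))
totool([0.541,0.0606-.024,0.057],np.radians(-.4))
print(proj(c,[.541,.0606,.076]))
E
```

```text
time: 5.78
tool_pos: [0.5425, 0.0357, 0.1525]
tool_rot: [3.138, 0.0, 1.565]
contact_force: [0.1, -1.1, -2.5]
opening: 0.0377
pos [0.5423 0.0356 0.1523] rot [1.7984e+02 1.0000e-02 8.9650e+01] d cm [ 0.1  -0.16  9.52]
turn about tool z deg 0.05 now tool-y angle -0.35
[277.43317732 191.08007539]
```

View pics/w5.png

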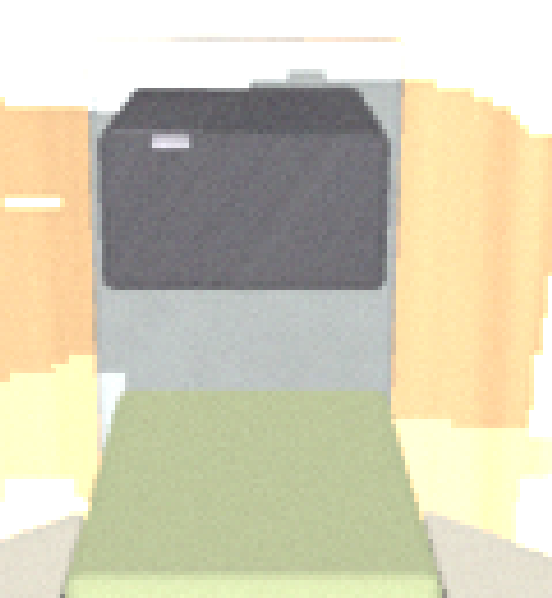

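```bash
python3 -m crank '[[0,0,2.5,0,0,0,0.3],[0,0,5,0,0,0,0.3],[0,0,7,0,0,0,0.3],[0,0,8.5,0,0,0,0.3],[0,0,9,0,0,0,0.3]]'; python3 -m crank '[[0,0,0,0,0,0,0.3],[0,0,0,0,0,0,0.3],[0,0,0,0,0,0,0.3]]';python3 -m crank '[[0,0,0,0,0,0,0.3],[0,0,0,0,0,0,0.3],[0,0,0,0,0,0,0.3]]'
python3 - <<'E'
from h import *
totool([0.541,0.0606-.019,0.053],np.radians(-.4))
c=read_camera("wrist"); f=c["frame"]
cv2.imwrite("pics/w6.png",cv2.convertScaleAbs(cv2.resize(f[150:330,200:360,::-1],None,fx=3.3,fy=3.3,interpolation=cv2.INTER_NEAREST),alpha=2.4))
E
```

```text
time: 6.45
tool_pos: [0.5415, 0.0356, 0.0604]
tool_rot: [-3.141, -0.0, 1.565]
contact_force: [0.1, -0.0, -2.7]
opening: 0.0381
time: 6.82
tool_pos: [0.542, 0.0357, 0.0614]
tool_rot: [3.14, -0.0, 1.565]
contact_force: [-0.5, 0.2, -2.3]
opening: 0.0383
time: 7.2
tool_pos: [0.5416, 0.0357, 0.0608]
tool_rot: [3.141, -0.0, 1.565]
contact_force: [0.5, -0.2, -3.3]
opening: 0.038
pos [0.5416 0.0357 0.0608] rot [179.99  -0.    89.65] d cm [ 0.59 -0.06  0.78]
turn about tool z deg 0.05 now tool-y angle -0.35
```

View pics/w6.png

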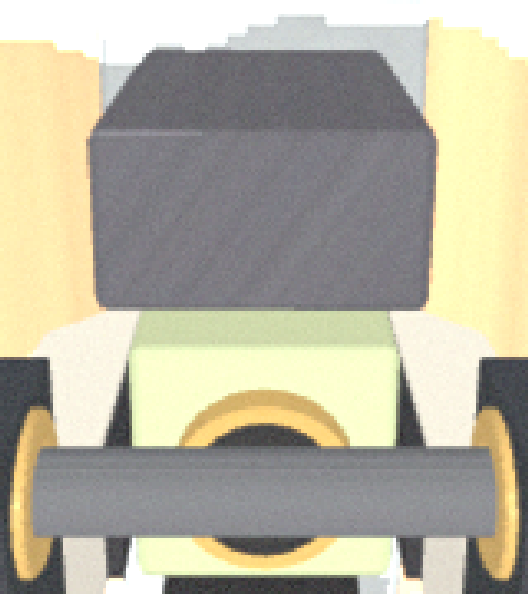

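```bash
python3 -m crank '[[0.1,-0.05,0.3,0,0,0,0.3],[0.3,-0.05,0.6,0,0,0,0.3],[0.45,-0.05,0.6,0,0,0,0.3],[0.45,-0.05,0.6,0,0,0,0.3],[0.45,-0.05,0.6,0,0,0,0.3]]'; python3 -m crank '[[0.05,0,0,0,0,0,0.3],[0.05,0,0,0,0,0,0.3]]';python3 -m crank '[[0.05,0,0,0,0,0,0.3],[0.05,0,0,0,0,0,0.3]]'
```

```text
time: 7.88
tool_pos: [0.5411, 0.0403, 0.0547]
tool_rot: [-3.141, -0.0, 1.565]
contact_force: [-0.2, 0.5, -2.8]
opening: 0.038
time: 8.12
tool_pos: [0.5411, 0.0406, 0.0547]
tool_rot: [3.142, 0.0, 1.565]
contact_force: [-0.4, -1.7, -3.0]
opening: 0.0383
time: 8.38
tool_pos: [0.5411, 0.0406, 0.0547]
tool_rot: [-3.142, 0.001, 1.565]
contact_force: [-1.2, -4.9, -2.1]
opening: 0.0376
```

Contact with the fixed jaw came at y=0.0406. I'll ease off a little and lower to the bed.

```bash
python3 -m crank '[[-0.06,0,0,0,0,0,0.3],[-0.06,0,0.1,0,0,0,0.3],[-0.06,0,0.1,0,0,0,0.3]]'; python3 -m crank '[[0,0,0.05,0,0,0,0.3],[0,0,0.05,0,0,0,0.3]]';python3 -m crank '[[0,0,0.05,0,0,0,0.3],[0,0,0.05,0,0,0,0.3]]'
```

```text
time: 8.75
tool_pos: [0.5412, 0.0406, 0.0543]
tool_rot: [3.141, 0.0, 1.565]
contact_force: [-2.3, -3.8, 5.0]
opening: 0.0377
time: 9.0
tool_pos: [0.5412, 0.0406, 0.0543]
tool_rot: [3.141, 0.0, 1.565]
contact_force: [-3.4, -2.6, 9.6]
opening: 0.0377
time: 9.25
tool_pos: [0.5412, 0.0406, 0.0543]
tool_rot: [3.141, 0.0, 1.565]
contact_force: [-4.2, -3.1, 14.2]
opening: 0.0378
```

```bash
python3 -m crank '[[0,0,-0.13,0,0,0,0.3],[0,0,-0.13,0,0,0,0.3],[0,0,-0.13,0,0,0,0.45],[0,0,-0.13,0,0,0,0.7],[0,0,-0.13,0,0,0,0.7]]'; python3 -m crank '[[0,0,-0.1,0,0,0,0.7],[0,0,-2,0,0,0,0.7],[0,0,-6,0,0,0,0.7],[0,0,-11,0,0,0,0.7],[0,0,-11,0,0,0,0.7]]'
python3 - <<'E'
from h import *
totool([0.541,0.0606-.019,0.053],np.radians(-.4))
c=read_camera("wrist"); f=c["frame"]
cv2.imwrite("pics/w7.png",cv2.convertScaleAbs(f[:,:,::-1],alpha=1.5))
E
```

```text
time: 9.88
tool_pos: [0.5412, 0.0409, 0.0539]
tool_rot: [3.142, -0.0, 1.565]
contact_force: [0.1, -0.3, -0.2]
opening: 0.0569
time: 10.5
tool_pos: [0.5434, 0.0406, 0.168]
tool_rot: [3.133, 0.0, 1.565]
contact_force: [0.7, 0.2, -0.9]
opening: 0.0646
pos [0.5434 0.0406 0.168 ] rot [1.7952e+02 2.0000e-02 8.9660e+01] d cm [ 0.11 -0.33 11.5 ]
turn about tool z deg 0.06 now tool-y angle -0.34
```

View pics/w7.png

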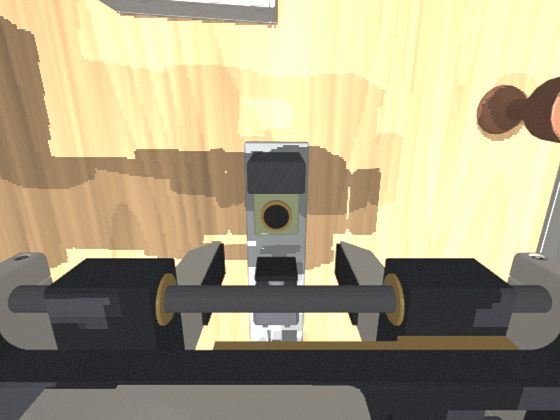

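The holder stands upright, square and touching the fixed jaw, with its ring at (276,217). Next I move above the trigger bar.

```bash
python3 -m crank '[[0,0,-4,0,0,0,0.7],[-3,0,-8,0,0,0,0.7],[-8,0,-8,0,0,0,0.7],[-13,-0.1,-8,0,0,0,0.7],[-17,-0.2,-8,0,0,0,0.7]]';  python3 -m crank '[[0,0,0,0,0,0,0.7],[0,0,0,0,0,0,0.7],[0,0,0,0,0,0,0.7]]'
python3 - <<'E'
from h import *
totool([0.540,-.128,0.150],np.radians(-.4))
c=read_camera("wrist"); f=c["frame"]
cv2.imwrite("pics/w8.png",cv2.convertScaleAbs(f[:,:,::-1],alpha=1.5))
for y,z in((-.128,.1504),):
  for dx in(-.017,.017): print(proj(c,[.54+dx,y,z+.011]))
E
```

```text
time: 11.18
tool_pos: [0.5373, -0.131, 0.2422]
tool_rot: [-3.139, -0.001, 1.564]
contact_force: [0.2, -0.3, -0.6]
opening: 0.0643
time: 11.55
tool_pos: [0.538, -0.1282, 0.2435]
tool_rot: [-3.141, -0.001, 1.566]
contact_force: [-0.0, -0.2, -0.1]
opening: 0.0642
pos [ 0.538  -0.1282  0.2435] rot [-1.7995e+02 -4.0000e-02  8.9740e+01] d cm [0.01 0.21 9.35]
turn about tool z deg 0.14 now tool-y angle -0.26
[261.07358239 219.98027754]
[304.31993816 219.79273309]
```

View pics/w8.png

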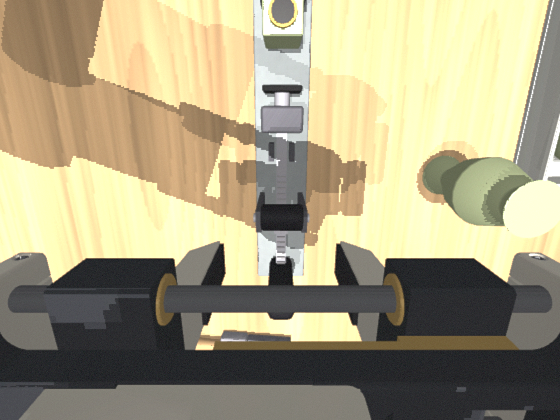

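The bar is at (282,217) as predicted. I descend and pinch its ends.

```bash
python3 -m crank '[[0,0.2,4,0,0,0,0.7],[0,0.2,7.5,0,0,0,0.7],[0,0.2,9.2,0,0,0,0.7],[0,0.2,9.2,0,0,0,0.7],[0,0.2,9.2,0,0,0,0.7]]' 30;  python3 -m crank '[[0,0,0,0,0,0,0.35],[0,0,0,0,0,0,0.25],[0,0,0,0,0,0,0.25],[0,0,0,0,0,0,0.25],[0,0,0,0,0,0,0.25]]'
```

```text
time: 12.22
tool_pos: [0.5407, -0.1291, 0.1529]
tool_rot: [3.14, 0.0, 1.566]
contact_force: [0.0, -0.1, 0.5]
opening: 0.0644
time: 12.85
tool_pos: [0.5395, -0.1294, 0.1522]
tool_rot: [-3.141, -0.0, 1.565]
contact_force: [-5.2, -0.7, 3.9]
opening: 0.0338
```

```bash
python3 -m crank '[[-1.31,-0.1,-0.34,0,0,0,0.25],[-2.67,-0.1,-0.46,0,0,0,0.25],[-4.02,-0.1,-0.34,0,0,0,0.25],[-5.18,-0.1,-0.06,0,0,0,0.25],[-5.18,-0.1,-0.06,0,0,0,0.25]]'
python3 - <<'E'
from h import *
c=read_camera("wrist"); f=c["frame"]
cv2.imwrite("pics/w9.png",cv2.convertScaleAbs(f[:,:,::-1],alpha=1.5))
s=read_camera("scene")["frame"][160:250,150:320,::-1]
cv2.imwrite("pics/s9.png",cv2.convertScaleAbs(cv2.resize(s,None,fx=4.6,fy=4.6,interpolation=cv2.INTER_CUBIC),alpha=1.3))
E
```

```text
time: 13.48
tool_pos: [0.539, -0.181, 0.1528]
tool_rot: [3.141, -0.002, 1.564]
contact_force: [-1.6, 1.3, 4.4]
opening: 0.0338
```

View pics/w9.png

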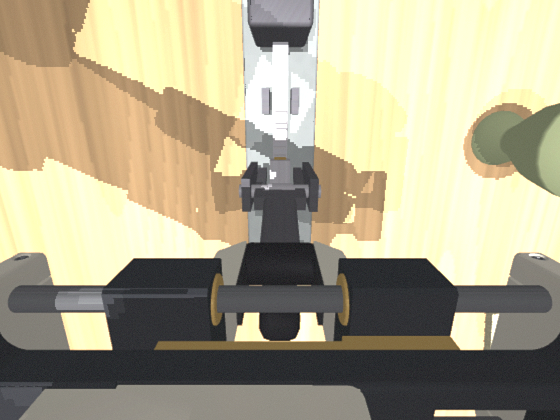

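View pics/s9.png

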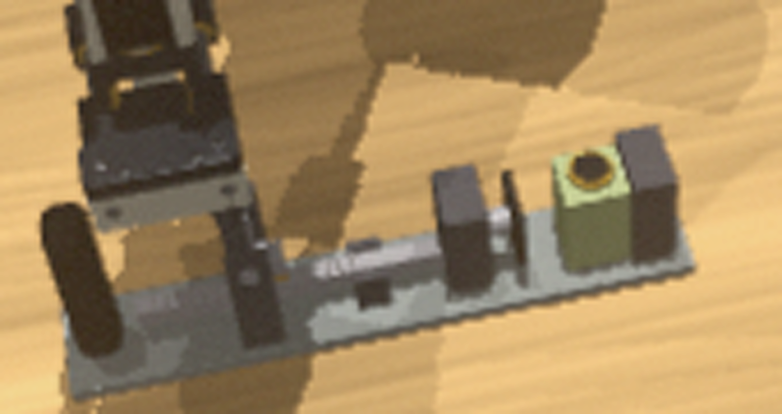

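```bash
python3 -m crank '[[1.16,0,-0.28,0,0,0,0.25],[2.51,0,-0.4,0,0,0,0.25],[3.87,0,-0.28,0,0,0,0.25],[5.18,0,0.06,0,0,0,0.25],[5.18,0,0.06,0,0,0,0.25]]'
python3 - <<'E'
from h import *
s=read_camera("scene")["frame"][160:250,150:320,::-1]
cv2.imwrite("pics/s10.png",cv2.convertScaleAbs(cv2.resize(s,None,fx=4.6,fy=4.6,interpolation=cv2.INTER_CUBIC),alpha=1.3))
E
```

```text
time: 14.2
tool_pos: [0.5394, -0.1314, 0.1526]
tool_rot: [3.14, 0.006, 1.566]
contact_force: [-1.0, -15.2, -0.4]
opening: 0.0336
```

View pics/s10.png

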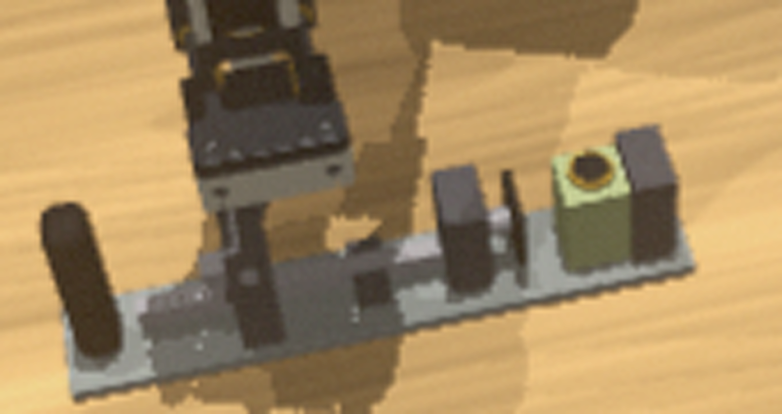

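```bash
python3 -m crank '[[-0.15,0,0,0,0,0,0.25],[-0.15,0,0,0,0,0,0.25]]'
python3 - <<'E'
from h import *
c=read_camera("scene");s=c["frame"][185:235,235:305,::-1]
cv2.imwrite("pics/s11.png",cv2.convertScaleAbs(cv2.resize(s,None,fx=11,fy=11,interpolation=cv2.INTER_NEAREST),alpha=1.3))
for j in (.019,.033,.040,.052): 
    y=.0603-.09+j
    print(j,[(11*(proj(c,[.54+dx,y,z])+.5-[235,185])).round(0).tolist() for dx,z in((.02,.065),(-.02,.065),(.02,.025))])
E
```

```text
time: 14.5
tool_pos: [0.5394, -0.1318, 0.1527]
tool_rot: [3.14, 0.003, 1.565]
contact_force: [0.5, -8.0, 1.0]
opening: 0.0342
0.019 [[287.0, 271.0], [248.0, 145.0], [294.0, 378.0]]
0.033 [[345.0, 259.0], [306.0, 133.0], [352.0, 365.0]]
0.04 [[375.0, 253.0], [334.0, 127.0], [380.0, 359.0]]
0.052 [[425.0, 242.0], [384.0, 117.0], [429.0, 349.0]]
```

View pics/s11.png

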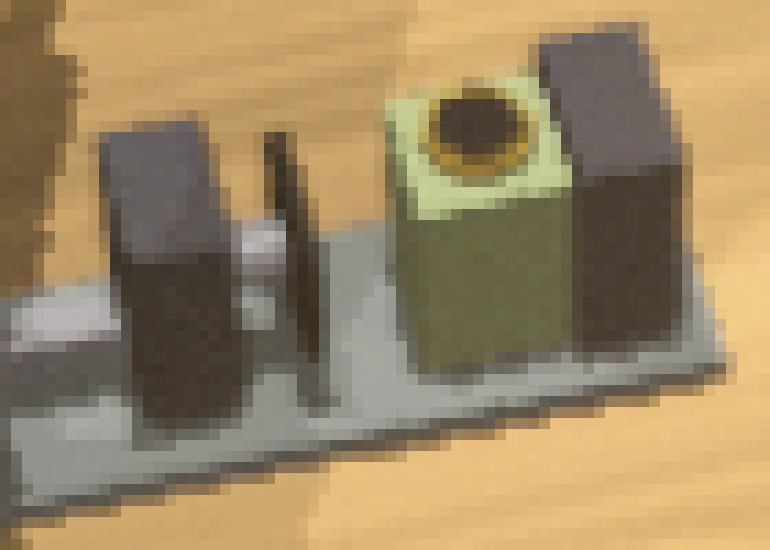

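```bash
python3 -m crank '[[-1.4,0,-0.34,0,0,0,0.25],[-2.8,0,-0.46,0,0,0,0.25],[-4.15,0,-0.34,0,0,0,0.25],[-5.3,0,-0.06,0,0,0,0.25],[-5.3,0,-0.06,0,0,0,0.25]]'
python3 - <<'E'
from h import *
c=read_camera("scene");s=c["frame"][185:235,235:305,::-1]
cv2.imwrite("pics/s12.png",cv2.convertScaleAbs(cv2.resize(s,None,fx=11,fy=11,interpolation=cv2.INTER_NEAREST),alpha=1.3))
print(robot.observe()["contact_force"],robot.observe()["tool_pos"])
E
```

```text
time: 15.18
tool_pos: [0.5389, -0.1826, 0.1531]
tool_rot: [3.141, -0.002, 1.564]
contact_force: [0.6, 3.7, 4.6]
opening: 0.0335
[0.60443098 2.59110008 3.89308759] [ 0.53893685 -0.18256763  0.15311037]
```

View pics/s12.png

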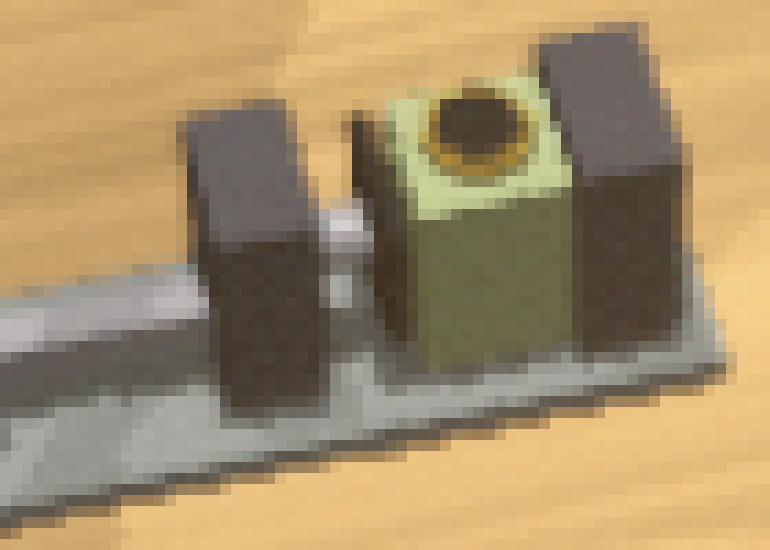

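```bash
python3 -m crank '[[1.16,0,-0.28,0,0,0,0.25],[2.51,0,-0.4,0,0,0,0.25],[3.87,0,-0.28,0,0,0,0.25],[5.1,0,0.06,0,0,0,0.25],[5.1,0,0.06,0,0,0,0.25]]'; python3 -m crank '[[0,0,0,0,0,0,0.25],[0,0,0,0,0,0,0.25]]'
python3 - <<'E'
from h import *
f=read_camera("wrist")["frame"];cv2.imwrite("pics/w13.png",cv2.convertScaleAbs(f[:,:,::-1],alpha=1.8))
c=read_camera("scene");s=c["frame"][185:235,235:305,::-1]
cv2.imwrite("pics/s13.png",cv2.convertScaleAbs(cv2.resize(s,None,fx=11,fy=11,interpolation=cv2.INTER_NEAREST),alpha=1.3))
E
```

```text
time: 15.85
tool_pos: [0.5394, -0.1349, 0.1531]
tool_rot: [3.14, 0.006, 1.566]
contact_force: [-1.3, -14.0, 4.4]
opening: 0.0339
time: 16.1
tool_pos: [0.5394, -0.135, 0.1531]
tool_rot: [3.14, 0.005, 1.565]
contact_force: [-0.5, -12.9, 4.6]
opening: 0.0336
```

View pics/w13.png

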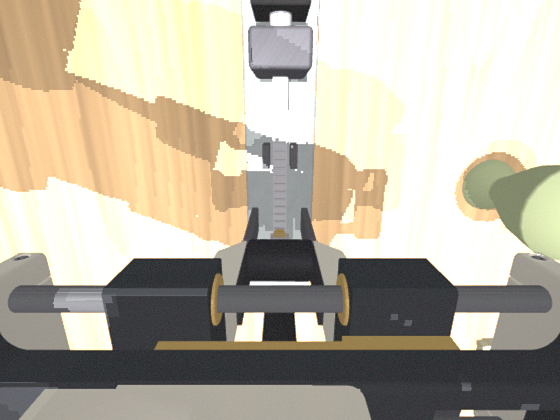

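View pics/s13.png

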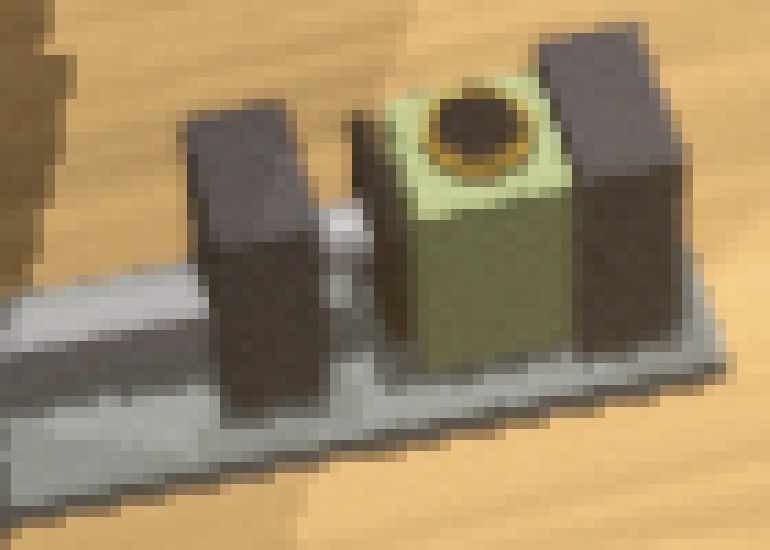

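Run:
```python
from h import *
c=read_camera("wrist")
a=np.linspace(0,2*np.pi,73)
for y in(-.128,-.132,-.136):
    z=.075+np.sqrt(.08**2-(y-(.0603-.215))**2)
    v=[proj(c,[.54,y+.011*np.cos(t),z+.011*np.sin(t)])[1] for t in a]; print(y,min(v),max(v))
```

```text
-0.128 237.7551188246328 280.263544415969
-0.132 245.6794760249341 288.40106281037765
-0.136 253.4145077588813 296.32179064013275
```

The fingers slipped about 6 mm along the bar's ends. I'll re-grip centred and harder.

```bash
python3 -m crank '[[0,0,0,0,0,0,0.4],[0,0,0,0,0,0,0.5],[0,0,0,0,0,0,0.5],[0,0,0,0,0,0,0.5]]' 50;python3 - <<'E'
from h import *
totool([0.540,-.129,0.1515],np.radians(-.4))
E
```

```text
time: 16.75
tool_pos: [0.5389, -0.1325, 0.1518]
tool_rot: [-3.141, -0.0, 1.565]
contact_force: [-0.2, 0.1, -0.4]
opening: 0.0456
pos [ 0.5389 -0.1325  0.1518] rot [-1.7997e+02 -3.0000e-02  8.9670e+01] d cm [0.35 0.11 0.03]
turn about tool z deg 0.07 now tool-y angle -0.33
```

```bash
python3 -m crank '[[0.4,0.03,0,0,0,0,0.5],[0.4,0.03,0,0,0,0,0.5],[0.4,0.03,0,0,0,0,0.25],[0.4,0.03,0,0,0,0,0.25],[0.4,0.03,0,0,0,0,0.25]]' 50;python3 -m crank '[[-0.75,0,-0.25,0,0,0,0.25],[-1.5,0,-0.37,0,0,0,0.25],[-1.5,0,-0.37,0,0,0,0.25]]'
python3 - <<'E'
from h import *
f=read_camera("wrist")["frame"];cv2.imwrite("pics/w14.png",cv2.convertScaleAbs(f[:,:,::-1],alpha=1.8))
c=read_camera("scene");s=c["frame"][185:235,235:305,::-1]
cv2.imwrite("pics/s14.png",cv2.convertScaleAbs(cv2.resize(s,None,fx=11,fy=11,interpolation=cv2.INTER_NEAREST),alpha=1.3))
print(robot.observe()["contact_force"])
E
```

```text
time: 17.38
tool_pos: [0.5395, -0.1289, 0.152]
tool_rot: [3.141, -0.0, 1.565]
contact_force: [0.3, -0.2, -0.4]
opening: 0.0337
time: 17.75
tool_pos: [0.5393, -0.1427, 0.1554]
tool_rot: [-3.141, -0.003, 1.564]
contact_force: [1.5, 6.0, -0.8]
opening: 0.0336
[ 2.40858662  5.84660765 -1.47196857]
```

View pics/w14.png

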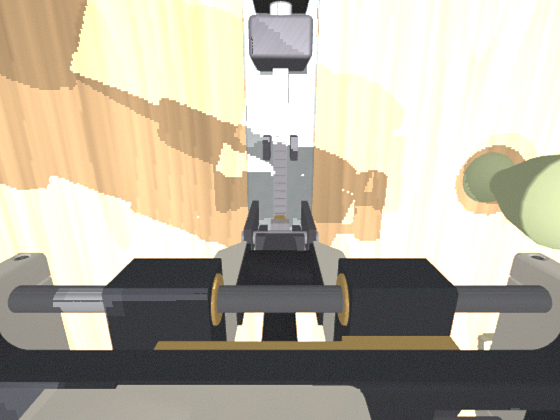

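View pics/s14.png

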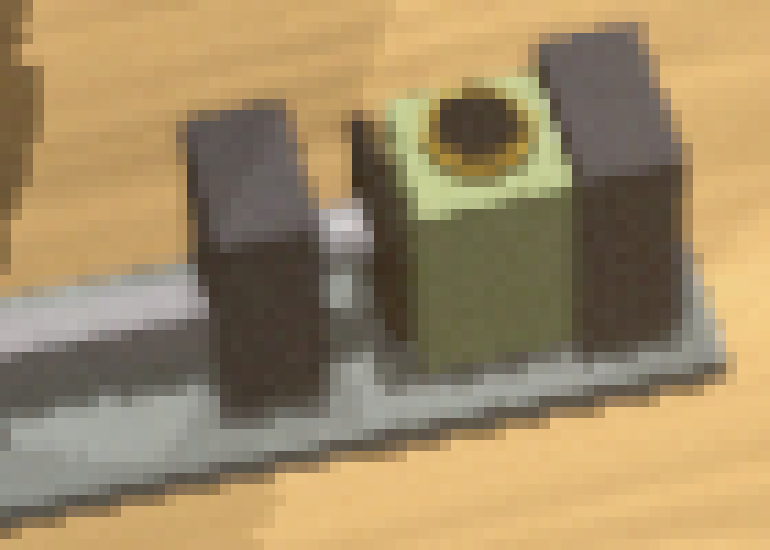

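```bash
cat >> h.py <<'E'
def head(tag):
    c=read_camera("wrist"); f=cv2.cvtColor(c["frame"],cv2.COLOR_RGB2GRAY).astype(float)
    cv2.imwrite(f"pics/hw_{tag}.png",cv2.convertScaleAbs(cv2.resize(c["frame"][0:90,235:325,::-1],None,fx=6.5,fy=6.5,interpolation=cv2.INTER_NEAREST),alpha=1.8))
    r=f[:110,256:268].mean(1); print("rows",r[:100:1].round(0).astype(int).tolist())
    k=[proj(c,[.54,y,.076])[1] for y in (0,.01)]; print("row of y=0:",k[0].round(2),"px/mm",(-(k[1]-k[0])/10).round(3))
    s=read_camera("scene")["frame"][185:235,235:305,::-1]
    cv2.imwrite(f"pics/hs_{tag}.png",cv2.convertScaleAbs(cv2.resize(s,None,fx=11,fy=11,interpolation=cv2.INTER_NEAREST),alpha=1.3))
    o=robot.observe(); print(o["time"],o["tool_pos"].round(4),o["contact_force"].round(1),o["opening"])
E
python3 - <<'E'
from h import *
head("a")
E
```

```text
rows [23, 22, 20, 22, 20, 23, 23, 22, 23, 22, 22, 21, 31, 72, 88, 81, 87, 95, 100, 102, 102, 103, 98, 97, 98, 96, 96, 95, 96, 96, 97, 98, 98, 98, 99, 99, 100, 100, 101, 101, 101, 102, 102, 103, 103, 103, 104, 105, 105, 105, 106, 106, 106, 106, 96, 83, 71, 59, 46, 38, 38, 38, 38, 37, 37, 38, 38, 40, 45, 46, 66, 104, 126, 126, 130, 169, 171, 171, 172, 171, 172, 172, 172, 172, 172, 172, 173, 172, 172, 172, 171, 172, 172, 172, 172, 173, 173, 173, 173, 173]
row of y=0: 11.21 px/mm 1.825
17.95 [ 0.5393 -0.1426  0.1554] [ 2.1  6.3 -1.5] 0.03381138589276216
```

View pics/hw_a.png

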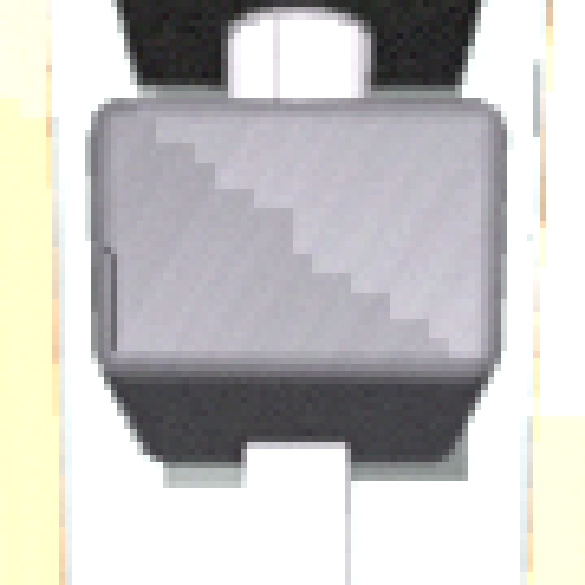

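```bash
python3 -m crank '[[-0.4,0,-0.05,0,0,0,0.25],[-0.8,0,-0.09,0,0,0,0.25],[-0.8,0,-0.09,0,0,0,0.25]]'
python3 - <<'E'
from h import *
head("b")
E
```

```text
time: 18.32
tool_pos: [0.5392, -0.1498, 0.1562]
tool_rot: [-3.141, -0.005, 1.564]
contact_force: [2.0, 8.5, -1.1]
opening: 0.0333
rows [86, 66, 100, 104, 104, 103, 104, 104, 104, 105, 105, 105, 106, 106, 108, 108, 108, 106, 107, 106, 102, 102, 102, 102, 100, 101, 101, 101, 102, 102, 102, 103, 104, 104, 105, 105, 105, 104, 76, 88, 79, 67, 55, 44, 38, 37, 37, 38, 37, 37, 37, 38, 37, 38, 38, 39, 42, 43, 54, 84, 105, 112, 111, 119, 157, 160, 159, 160, 170, 172, 172, 172, 172, 172, 172, 172, 173, 173, 173, 172, 172, 172, 172, 172, 173, 173, 173, 173, 174, 173, 173, 173, 173, 174, 173, 173, 173, 173, 173, 173]
row of y=0: -0.88 px/mm 1.853
18.425 [ 0.5392 -0.1497  0.1562] [ 1.8  8.1 -0.9] 0.033687673738613956
```

View pics/hs_b.png

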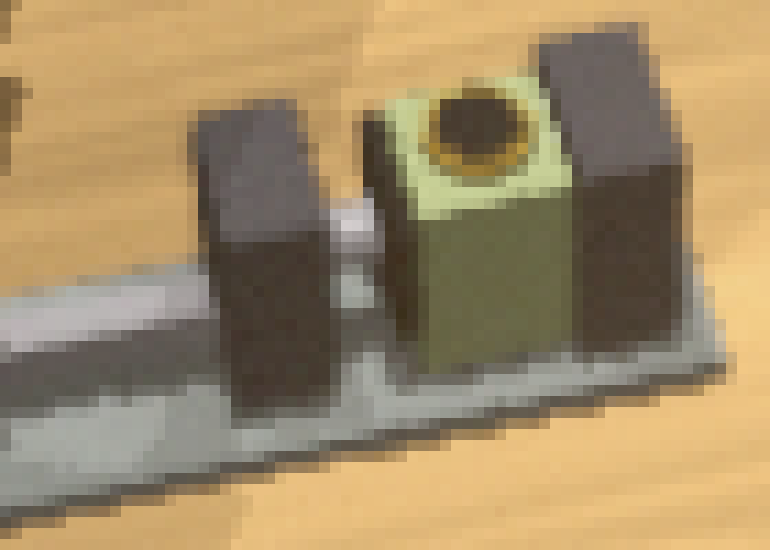

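```bash
python3 -m crank '[[-0.4,0,-0.02,0,0,0,0.25],[-0.8,0,-0.01,0,0,0,0.25],[-0.8,0,-0.01,0,0,0,0.25]]'
python3 - <<'E'
from h import *
head("c")
E
```

```text
time: 18.8
tool_pos: [0.5392, -0.1573, 0.1565]
tool_rot: [-3.141, -0.005, 1.564]
contact_force: [1.8, 10.3, 0.8]
opening: 0.0335
rows [107, 107, 108, 108, 109, 110, 110, 111, 112, 112, 113, 113, 113, 114, 112, 112, 112, 112, 107, 107, 106, 95, 84, 74, 64, 53, 43, 38, 37, 37, 37, 38, 38, 38, 38, 37, 39, 38, 38, 37, 38, 39, 39, 40, 43, 53, 80, 105, 107, 115, 115, 119, 146, 148, 147, 148, 148, 148, 149, 152, 153, 157, 157, 158, 166, 167, 167, 167, 168, 172, 172, 172, 172, 172, 172, 172, 173, 172, 173, 173, 173, 173, 173, 173, 174, 173, 174, 174, 173, 173, 173, 173, 174, 174, 174, 174, 174, 175, 175, 174]
row of y=0: -14.52 px/mm 1.893
18.9 [ 0.5392 -0.1573  0.1565] [ 1.4 11.1  1.3] 0.03375583309134936
```

View pics/hs_c.png

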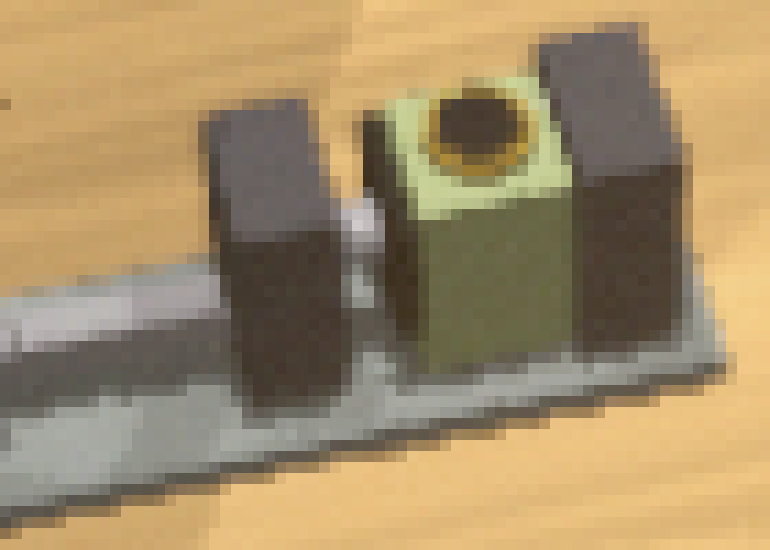

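```bash
cat > m.py <<'E'
from h import *
c=read_camera("wrist"); s=robot.observe()
R0=Ro.from_euler('xyz',s["tool_rot"]).as_matrix(); p0=s["tool_pos"]
Rct=c["R"]@R0; tct=c["R"]@p0+c["t"]
def cam(p,rot_deg):
    R=Ro.from_euler('xyz',np.radians(rot_deg)).as_matrix(); Rc=Rct@R.T
    return dict(R=Rc,t=tct-Rc@np.array(p),intrinsics=c["intrinsics"])
c8=cam([.538,-.1282,.2435],[-179.95,-.04,89.74])
E
python3 - <<'E'
from m import *
g=cv2.imread("pics/w8.png")
cv2.imwrite("pics/w8c.png",cv2.resize(g[0:140,245:320],None,fx=4.2,fy=4.2,interpolation=cv2.INTER_NEAREST))
print(proj(c8,[.54,-.128,.161]))
for n,cols,dim in(("pad/head",(266,272),0),):
    print(cv2.cvtColor(g,cv2.COLOR_BGR2GRAY)[30:140,266:273].mean(1).astype(int).tolist())
E
```

```text
[282.69336777 219.70709943]
[255, 255, 255, 255, 223, 188, 111, 101, 102, 102, 102, 104, 102, 101, 100, 100, 100, 100, 117, 143, 153, 211, 213, 211, 211, 210, 211, 212, 212, 211, 212, 211, 210, 211, 210, 211, 211, 220, 220, 220, 219, 225, 226, 239, 240, 240, 240, 241, 240, 241, 241, 242, 241, 241, 184, 73, 59, 63, 63, 64, 55, 32, 34, 86, 145, 158, 167, 238, 243, 242, 242, 244, 231, 232, 224, 182, 110, 126, 154, 166, 167, 164, 164, 163, 162, 162, 162, 162, 162, 163, 161, 161, 160, 161, 160, 161, 160, 151, 152, 150, 140, 111, 90, 156, 175, 139, 131, 119, 118, 118]
```

View pics/w8c.png

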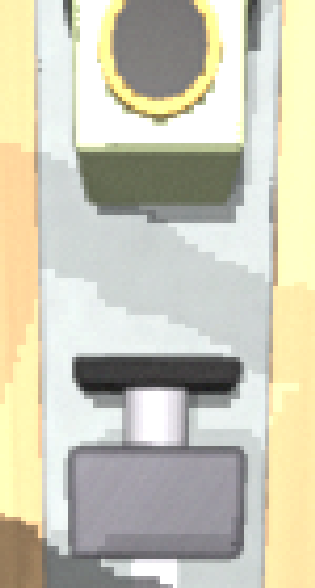

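```bash
python3 - <<'E'
from m import *
Y=lambda cc,v,z: ray(cc,(281,v),z)[1]*1000
for n,v,z in(("holder rear",35,.070),("pad front",84,.065),("pad rear",90.2,.065),("head front",105,.076),("head rear",131.5,.076)):
    print(n,round(Y(c8,v,z),2))
cc=read_camera("wrist"); print("now head rear",[round(Y(cc,v,.076),2) for v in(20.5,22,23.3)])
E
python3 - <<'E'
import cv2,numpy as np
for t in "abc":
    g=cv2.cvtColor(cv2.imread(f"pics/hs_{t}.png"),cv2.COLOR_BGR2GRAY)[5::11,5::11]
    for r in(12,13,14,16,18): print(t,r,g[r,14:42].tolist())
E
```

```text
holder rear 21.61
pad front -20.29
pad rear -26.01
head front -40.21
head rear -65.23
now head rear [np.float64(-19.35), np.float64(-20.2), np.float64(-20.94)]
a 12 [160, 152, 104, 81, 90, 87, 86, 88, 89, 86, 93, 97, 113, 147, 155, 156, 152, 126, 60, 78, 111, 118, 175, 191, 162, 115, 67, 64]
a 13 [157, 149, 118, 78, 86, 85, 88, 88, 87, 92, 98, 98, 104, 126, 165, 166, 166, 151, 53, 69, 98, 133, 179, 186, 136, 132, 104, 86]
a 14 [155, 149, 124, 70, 88, 89, 86, 90, 90, 93, 101, 99, 109, 137, 172, 174, 172, 154, 52, 60, 76, 108, 144, 199, 182, 122, 137, 127]
a 16 [165, 165, 151, 60, 84, 88, 89, 92, 96, 99, 99, 98, 100, 111, 146, 169, 165, 150, 52, 54, 67, 74, 122, 182, 199, 196, 190, 158]
a 18 [171, 170, 155, 75, 70, 89, 89, 95, 100, 100, 100, 98, 100, 101, 118, 166, 164, 162, 138, 72, 62, 68, 75, 130, 195, 198, 191, 186]
b 12 [160, 160, 150, 100, 83, 89, 90, 88, 92, 98, 98, 98, 97, 111, 147, 157, 164, 170, 136, 59, 62, 107, 175, 191, 163, 116, 68, 67]
b 13 [157, 157, 145, 98, 82, 90, 91, 90, 100, 101, 100, 100, 97, 93, 127, 165, 168, 165, 141, 53, 67, 110, 178, 186, 136, 129, 102, 86]
b
[... 412 characters left out ...]
12 [163, 162, 160, 151, 101, 87, 93, 101, 100, 102, 100, 101, 100, 101, 124, 169, 181, 175, 136, 58, 62, 120, 190, 194, 163, 115, 70, 64]
c 13 [159, 156, 157, 146, 102, 83, 101, 101, 102, 101, 100, 102, 102, 100, 106, 145, 190, 186, 151, 58, 65, 108, 176, 187, 140, 131, 102, 86]
c 14 [156, 155, 156, 152, 118, 73, 97, 101, 100, 100, 102, 99, 100, 101, 111, 149, 195, 195, 176, 54, 60, 81, 145, 198, 183, 120, 138, 131]
c 16 [167, 164, 169, 166, 135, 70, 96, 100, 100, 100, 102, 100, 100, 100, 100, 116, 161, 188, 170, 50, 57, 66, 112, 182, 200, 198, 193, 169]
c 18 [173, 174, 171, 169, 153, 58, 73, 100, 99, 103, 101, 101, 101, 102, 101, 101, 123, 177, 181, 166, 83, 62, 62, 123, 195, 196, 193, 187]
```

```bash
python3 -m crank '[[-0.3,0,0.02,0,0,0,0.25],[-0.6,0,0.05,0,0,0,0.25],[-0.6,0,0.05,0,0,0,0.25],[-0.6,0,0.05,0,0,0,0.25]]'
python3 - <<'E'
from m import *
head("d")
Y=lambda cc,v,z: ray(cc,(281,v),z)[1]*1000
cc=read_camera("wrist")
for v in range(4,24,4): print(v,Y(cc,v,.076).round(2))
# bar position
g=cv2.cvtColor(cc["frame"],cv2.COLOR_RGB2GRAY)[215:290,275:285].mean(1).astype(int).tolist();print(g)
for y in(-.158,-.162,-.166):
    z=.075+np.sqrt(.08**2-(y-(.0603-.215))**2)
    v=[proj(cc,[.54,y+.011*np.cos(t),z+.011*np.sin(t)])[1] for t in np.linspace(0,6.28,73)]; print(y,min(v).round(1),max(v).round(1))
E
```

```text
time: 19.55
tool_pos: [0.5391, -0.1629, 0.1562]
tool_rot: [-3.141, -0.006, 1.565]
contact_force: [1.3, 11.8, 2.8]
opening: 0.0335
rows [112, 113, 113, 114, 114, 114, 114, 113, 104, 93, 82, 71, 58, 47, 39, 39, 38, 37, 38, 38, 38, 37, 38, 37, 38, 37, 37, 38, 38, 38, 37, 38, 39, 40, 44, 47, 67, 104, 106, 106, 115, 119, 147, 148, 147, 148, 147, 148, 148, 148, 148, 149, 149, 150, 150, 150, 151, 151, 151, 158, 159, 159, 164, 164, 167, 167, 167, 169, 169, 173, 173, 173, 173, 173, 173, 173, 173, 174, 174, 174, 174, 173, 173, 174, 174, 173, 173, 174, 174, 174, 175, 175, 175, 174, 175, 174, 174, 174, 174, 176]
row of y=0: -24.9 px/mm 1.927
19.7 [ 0.5391 -0.1628  0.1563] [ 0.8 11.3  2.7] 0.0336384635616623
4 -15.61
8 -17.83
12 -20.07
16 -22.32
20 -24.58
[42, 41, 42, 41, 41, 41, 42, 41, 41, 42, 42, 42, 42, 41, 42, 42, 41, 42, 41, 41, 41, 42, 41, 41, 41, 42, 41, 41, 42, 41, 23, 20, 21, 21, 21, 24, 22, 22, 23, 23, 23, 23, 24, 23, 25, 27, 26, 27, 28, 29, 30, 30, 29, 29, 29, 29, 27, 28, 28, 26, 25, 24, 25, 25, 25, 24, 24, 24, 23, 23, 37, 44, 47, 50, 52]
-0.158 242.6 285.4
-0.162 249.3 291.9
-0.166 255.7 298.0
```

View pics/hs_d.png

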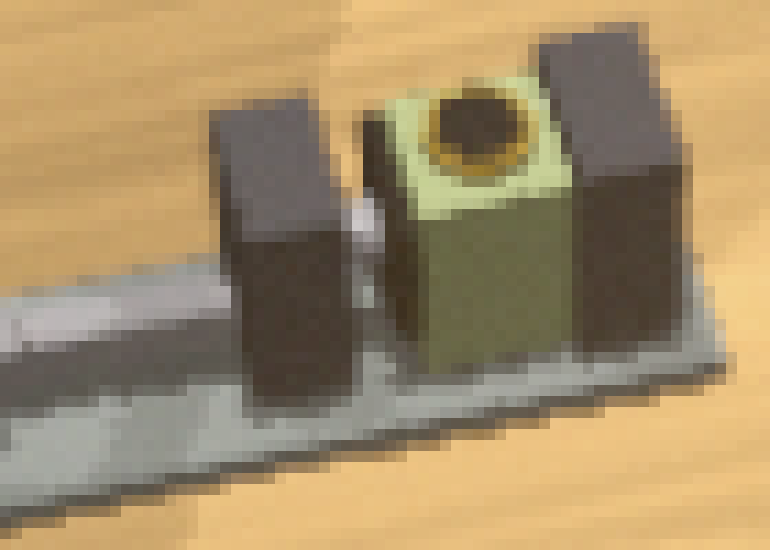

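View pics/hw_d.png

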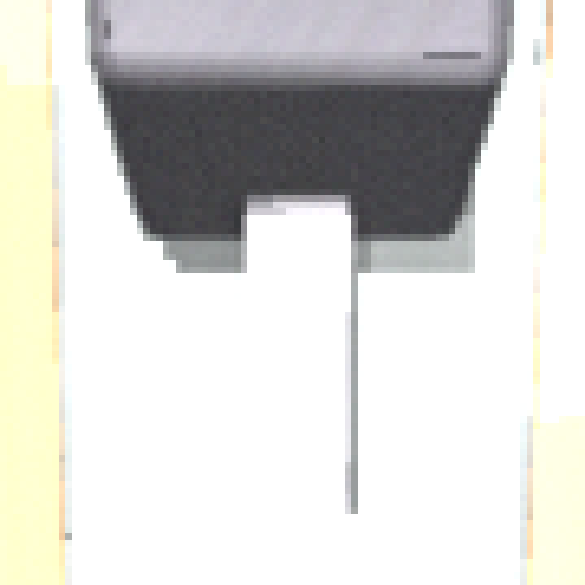

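Run:
```python
from m import *
Y=lambda cc,v,z: ray(cc,(281,v),z)[1]*1000
r=[-179.96,-.2,89.65]
for n,p,v in(("a",[.5393,-.1426,.1554],56),("b",[.5392,-.1497,.1562],40.7),("c",[.5392,-.1573,.1565],23.3),("d",[.5391,-.1628,.1563],11)):
    print(n,Y(cam(p,r),v,.076).round(2))
import numpy as np
def edge(g,r,i0,i1,th):
    x=g[r,i0:i1].astype(float)
    for i in range(len(x)-1):
        if x[i]>=th>x[i+1]: return i0+i+(x[i]-th)/(x[i]-x[i+1])
for t in "abcd":
    g=cv2.cvtColor(cv2.imread(f"pics/hs_{t}.png"),cv2.COLOR_BGR2GRAY)[5::11,5::11]
    h=[edge(g,r,12,26,120) for r in range(12,20)]; p=[edge(g,r,28,38,110) for r in range(12,20)]
    print(t,np.round(h,2),np.mean([x for x in h if x]).round(2),np.round([x or 0 for x in p],2),np.mean([x for x in p if x]).round(2))
```

```text
a -25.81
b -23.65
c -21.1
d -19.71
a [15.67 15.94 16.07 16.31 16.34 16.39 16.44 16.45] 16.2 [31.24 31.42 31.43 31.41 31.41 31.53 32.42 32.67] 31.69
b [16.6  16.53 16.6  17.02 17.21 17.38 17.35 17.33] 17.0 [32.34 32.35 32.35 32.41 32.52 32.79 33.5  33.7 ] 32.74
c [17.62 17.59 17.94 18.04 18.23 18.39 18.35 18.34] 18.06 [32.33 32.44 32.54 32.53 32.5  32.83 33.67 34.12] 32.87
d [18.44 18.38 18.6  18.65 18.68 18.79 19.1  19.17] 18.73 [32.32 32.41 32.52 32.53 32.5  32.82 33.69 34.15] 32.87
```

Scene and wrist agree that the pad touched at about step b and is now about 3.7 mm in, but the pinch is slipping on the bar at 11 N. I'll ease the lever back, let go, and make the last stroke by pushing from the jaw side with shut fingers.

```bash
python3 -m crank '[[0.8,0,-0.05,0,0,0,0.25],[1.6,0,0.05,0,0,0,0.25],[2.4,0,0.2,0,0,0,0.25],[3.05,0,0.4,0,0,0,0.25],[3.05,0,0.4,0,0,0,0.25]]';python3 -m crank '[[0,0,0,0,0,0,0.35],[0,0,0,0,0,0,0.6],[0,0,0,0,0,0,0.6],[0,0,-4,0,0,0,0.6],[0,0,-6,0,0,0,0.6]]' 10;python3 - <<'E'
from m import *
totool([0.5393,-.095,0.15],np.radians(-.4))
f=read_camera("wrist")["frame"];cv2.imwrite("pics/w20.png",cv2.convertScaleAbs(f[:,:,::-1],alpha=1.5))
E
```

```text
time: 20.42
tool_pos: [0.5394, -0.1352, 0.1532]
tool_rot: [3.141, 0.001, 1.565]
contact_force: [-2.7, -1.9, 7.5]
opening: 0.0334
time: 21.05
tool_pos: [0.5398, -0.1355, 0.2137]
tool_rot: [3.14, 0.0, 1.565]
contact_force: [1.0, -0.7, -0.1]
opening: 0.055
pos [ 0.5407 -0.1358  0.216 ] rot [1.7971e+02 1.0000e-01 8.9650e+01] d cm [ 4.09 -0.2   6.59]
turn about tool z deg 0.05 now tool-y angle -0.35
```

View pics/w20.png

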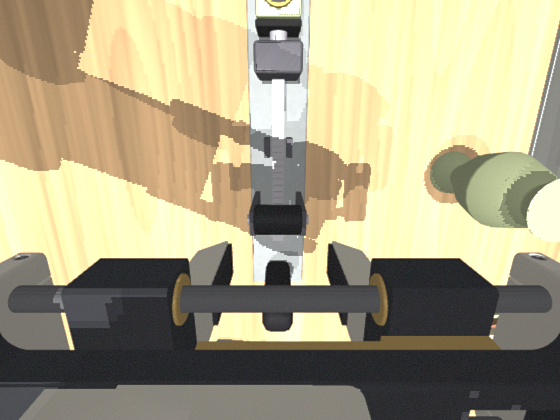

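```bash
python3 -m crank '[[2.5,0,0,0,0,0,0],[4.1,-0.05,0,0,0,0,0],[4.1,-0.05,0,0,0,0,0],[4.1,-0.05,0,0,0,0,0],[4.1,-0.05,0,0,0,0,0]]' 15;python3 -m crank '[[0,0,3,0,0,0,0],[0,0,5.5,0,0,0,0],[0,0,6.5,0,0,0,0],[0,0,6.5,0,0,0,0],[0,0,6.5,0,0,0,0]]';python3 - <<'E'
from m import *
totool([0.5393,-.1075,0.15],np.radians(-.4))
f=read_camera("wrist")["frame"];cv2.imwrite("pics/w21.png",cv2.convertScaleAbs(f[:,:,::-1],alpha=1.5))
f=read_camera("scene")["frame"][110:250,150:320,::-1];cv2.imwrite("pics/s21.png",cv2.convertScaleAbs(cv2.resize(f,None,fx=4,fy=4,interpolation=2),alpha=1.5))
E
```

```text
time: 21.78
tool_pos: [0.5391, -0.095, 0.212]
tool_rot: [-3.142, 0.0, 1.564]
contact_force: [0.3, -0.1, -0.6]
opening: 0.0095
time: 22.4
tool_pos: [0.5397, -0.0947, 0.1482]
tool_rot: [3.14, 0.0, 1.565]
contact_force: [-0.3, -0.3, 0.9]
opening: 0.0003
pos [ 0.5397 -0.0946  0.1482] rot [1.7989e+02 3.0000e-02 8.9650e+01] d cm [-1.29 -0.03 -0.18]
turn about tool z deg 0.05 now tool-y angle -0.35
```

View pics/w21.png

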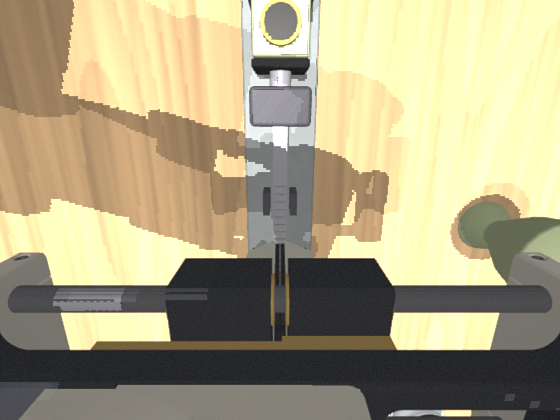

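View pics/s21.png

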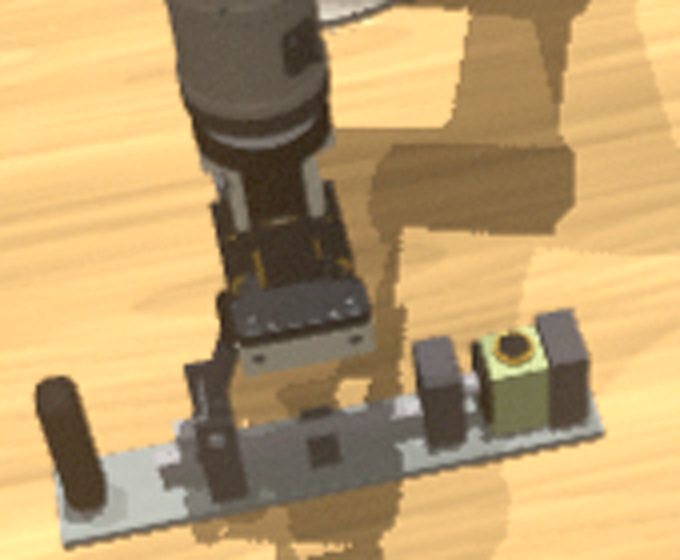

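```bash
python3 -m crank '[[-0.5,0,0,0,0,0,0],[-1,0,0,0,0,0,0],[-1.3,0,0,0,0,0,0],[-1.3,0,0,0,0,0,0]]';python3 -m crank '[[-0.4,0,0,0,0,0,0],[-0.8,0,0,0,0,0,0],[-1.2,0,0,0,0,0,0],[-1.2,0,0,0,0,0,0]]';python3 - <<'E'
from m import *
head("e")
f=read_camera("wrist")["frame"];cv2.imwrite("pics/w22.png",cv2.convertScaleAbs(f[:,:,::-1],alpha=1.5))
E
```

```text
time: 23.05
tool_pos: [0.539, -0.1075, 0.1472]
tool_rot: [3.142, -0.0, 1.564]
contact_force: [1.0, 2.0, 0.2]
opening: 0.0008
time: 23.55
tool_pos: [0.5391, -0.1185, 0.1476]
tool_rot: [3.141, -0.002, 1.565]
contact_force: [-0.7, 7.4, 5.3]
opening: 0.0001
rows [219, 219, 219, 219, 220, 220, 220, 221, 220, 221, 222, 222, 207, 176, 147, 107, 71, 67, 52, 41, 41, 42, 42, 42, 42, 42, 31, 33, 24, 19, 19, 20, 21, 21, 19, 20, 20, 19, 19, 20, 24, 47, 81, 64, 70, 75, 82, 89, 91, 90, 90, 90, 91, 91, 91, 91, 91, 92, 92, 92, 93, 93, 93, 94, 93, 94, 94, 94, 94, 95, 95, 95, 96, 96, 109, 111, 111, 111, 111, 112, 112, 111, 70, 88, 79, 63, 47, 35, 35, 35, 37, 47, 72, 117, 117, 121, 156, 158, 157, 157]
row of y=0: 50.6 px/mm 1.769
23.7 [ 0.5391 -0.1184  0.1476] [1.3 7.2 5.5] 0.0006793169169854259
```

View pics/w22.png

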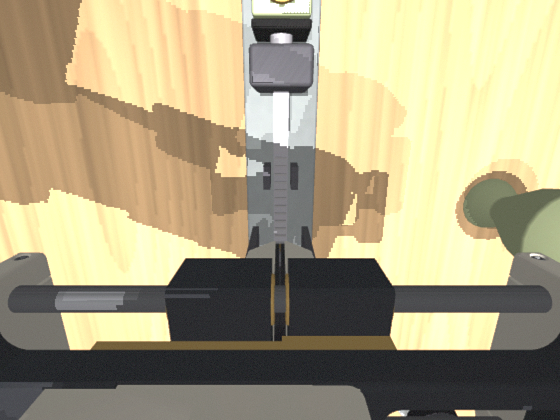

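```bash
python3 -m crank '[[-0.3,0,0,0,0,0,0],[-0.6,0,0,0,0,0,0],[-0.6,0,0,0,0,0,0]]';python3 - <<'E'
from m import *
Y=lambda cc,v,z: ray(cc,(281,v),z)[1]*1000
e=cam([.5391,-.1184,.1476],[179.97,-.11,89.65])
print("e: holder",Y(e,14,.07),"padfront",Y(e,16,.065),"padrear",Y(e,27,.065),"headfront",Y(e,43,.076),"headrear",Y(e,85,.076))
head("f")
E
```

```text
time: 24.12
tool_pos: [0.5391, -0.1239, 0.1479]
tool_rot: [3.141, -0.003, 1.565]
contact_force: [-0.3, 9.9, 7.5]
opening: 0.0005
e: holder 22.043836972485444 padfront 22.299097898895038 padrear 15.983954380685999 headfront 4.352681098061854 headrear -20.358899992635045
rows [219, 219, 212, 186, 157, 123, 81, 68, 68, 47, 40, 42, 42, 42, 41, 42, 42, 29, 34, 23, 19, 20, 20, 21, 20, 20, 20, 19, 19, 22, 39, 70, 74, 53, 86, 89, 88, 88, 88, 89, 89, 89, 89, 89, 90, 90, 91, 91, 92, 92, 92, 92, 92, 94, 93, 94, 94, 94, 95, 95, 96, 96, 96, 96, 97, 97, 97, 97, 97, 96, 86, 75, 66, 54, 41, 36, 35, 35, 35, 35, 37, 42, 53, 85, 116, 116, 121, 156, 158, 157, 157, 157, 157, 156, 156, 157, 157, 157, 158, 158]
row of y=0: 41.29 px/mm 1.795
24.275 [ 0.5391 -0.1238  0.1479] [-0.4 10.   7.9] 0.00037620670107961794
```

View pics/hw_f.png

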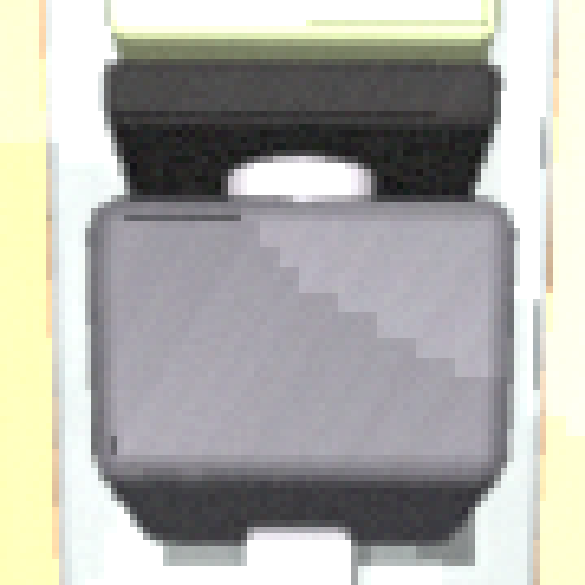

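Run:
```python
from m import *
cc=read_camera("wrist")
Y=lambda v,z: ray(cc,(281,v),z)[1]*1000
print("padfront",Y(9.0,.065),"padrear",Y(18,.065),"headfront",Y(30.5,.076),"headrear",Y(73,.076),"gap",Y(18,.065)-Y(30.5,.076))
```

```text
padfront 20.996626331213715 padrear 15.891258544563435 headfront 6.070429187037949 headrear -18.43785578336468 gap 9.820829357525486
```

```bash
python3 -m crank '[[-0.3,0,-0.1,0,0,0,0],[-0.6,0,-0.15,0,0,0,0],[-0.6,0,-0.15,0,0,0,0]]';python3 - <<'E'
from m import *
head("g")
E
```

```text
time: 24.75
tool_pos: [0.539, -0.1296, 0.1492]
tool_rot: [3.141, -0.003, 1.565]
contact_force: [0.9, 11.2, 6.2]
opening: 0.0005
rows [37, 41, 42, 41, 42, 41, 42, 41, 27, 32, 22, 18, 19, 21, 19, 20, 32, 75, 81, 87, 94, 94, 93, 93, 94, 92, 92, 92, 88, 87, 88, 88, 88, 89, 89, 90, 90, 90, 91, 91, 91, 92, 92, 93, 93, 94, 94, 94, 95, 95, 96, 96, 96, 96, 96, 98, 95, 53, 73, 65, 53, 36, 33, 34, 34, 35, 34, 35, 34, 37, 37, 40, 52, 80, 115, 116, 115, 120, 154, 156, 156, 155, 155, 155, 155, 155, 155, 155, 155, 156, 156, 157, 156, 157, 158, 157, 158, 159, 159, 159]
row of y=0: 31.89 px/mm 1.812
24.9 [ 0.5391 -0.1295  0.1492] [-0.3 11.1  5.8] 0.00043658904883554724
```

View pics/hw_g.png

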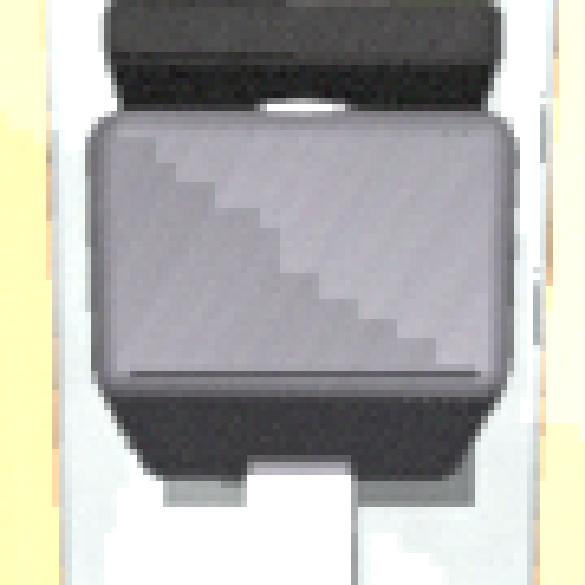

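Run:
```python
from m import *
cc=read_camera("wrist")
Y=lambda v,z: ray(cc,(281,v),z)[1]*1000
print("padrear",Y(9,.065),"headfront",Y(16.4,.076),"headrear",Y(59.7,.076),"gap",Y(9,.065)-Y(16.4,.076))
f=cam([.5391,-.1238,.1479],[179.97,-.17,89.65]); print("f headrear",ray(f,(281,73),.076)[1]*1000)
```

```text
padrear 15.8169745783081 headfront 8.591725821875146 headrear -15.944309829549939 gap 7.225248756432954
f headrear -18.360431561922088
```

The gap between jaw and pad is down to 7.2 mm from 14.2 mm free, so the pad is about 7 mm in, half its travel. I'll check it holds and look at the whole scene.

```bash
python3 -m crank '[[0,0,0,0,0,0,0],[0,0,0,0,0,0,0],[0,0,0,0,0,0,0],[0,0,0,0,0,0,0],[0,0,0,0,0,0,0]]';python3 - <<'E'
from m import *
head("h")
f=read_camera("scene")["frame"][100:300,100:460,::-1];cv2.imwrite("pics/s30.png",cv2.convertScaleAbs(cv2.resize(f,None,fx=2.2,fy=2.2,interpolation=2),alpha=1.5))
E
```

```text
time: 25.62
tool_pos: [0.5391, -0.1295, 0.1492]
tool_rot: [3.141, -0.003, 1.565]
contact_force: [0.5, 11.4, 6.1]
opening: 0.0002
rows [36, 41, 41, 42, 41, 41, 42, 41, 29, 33, 22, 20, 20, 22, 18, 19, 32, 73, 80, 87, 93, 93, 94, 94, 94, 92, 92, 92, 88, 87, 87, 88, 88, 89, 89, 90, 90, 90, 91, 92, 92, 92, 93, 92, 93, 94, 94, 94, 95, 95, 96, 96, 96, 96, 97, 98, 95, 54, 73, 66, 54, 39, 34, 35, 34, 34, 34, 34, 35, 35, 37, 41, 51, 80, 116, 116, 115, 119, 154, 156, 156, 156, 155, 155, 155, 155, 155, 155, 155, 155, 156, 156, 156, 158, 158, 157, 158, 158, 158, 158]
row of y=0: 31.95 px/mm 1.812
25.775 [ 0.539  -0.1295  0.1492] [ 0.7 10.9  5.8] 0.0001400992087205284
```

View pics/s30.png

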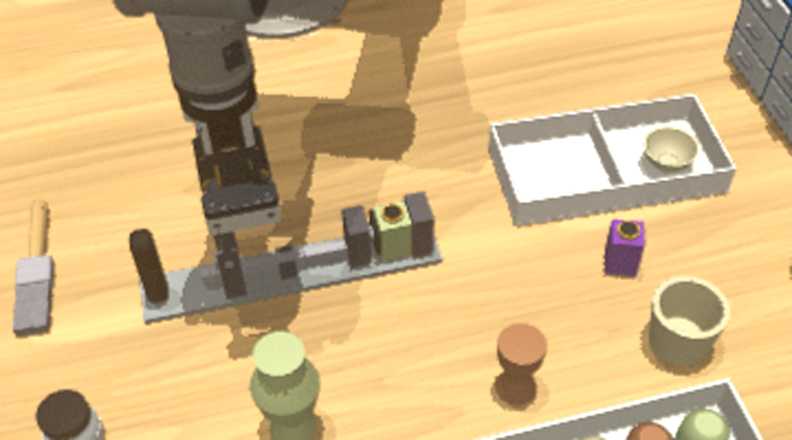

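View pics/hs_h.png

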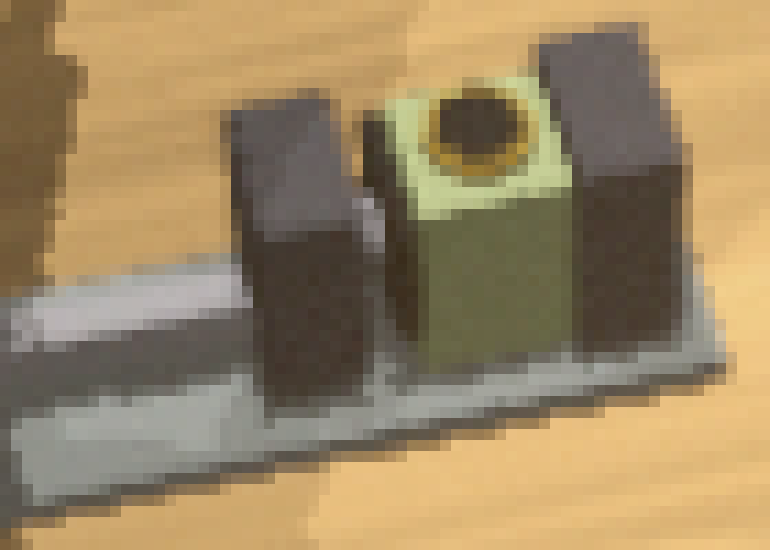

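The holder is gripped square between the pad and the fixed jaw, with a clear gap left behind the pad, and the reading stayed steady for a second. Nothing else looks disturbed. I'm handing in.

```bash
python3 -c "
from cell import robot
print(robot.hand_in())"
```

```text
the job is handed in; nothing more can be done
None
```

I lifted the onyx holder out of the carton, stood it square, centred and touching the fixed jaw, and let go. I then pumped the trigger until the pad met it. I handed in at about 26 s with the trigger still held squeezed.

- **Grip:** The gap behind the pad measured about 7.2 mm in the wrist view, against about 14.2 mm free. That puts the pad about 7 mm in, half its travel, give or take roughly 0.5 mm. Repeat readings a second later were the same.
- **Trigger:** Pinching the bar by its ends began to slip at about 11 N, with the pad about 3.7 mm in. I let the lever back, shut the fingers and made the last stroke by pushing the bar from the jaw side. The pushing force reads about 11 N along the stroke plus 6 N upward, somewhat above the "about 10 N" given. I trusted the camera measurement over the force.
- **Other things:** In the last scene view, the bowl, purple block, vase, goblet, mortar, jar and brush look undisturbed.

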